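# Park the flopping microscope lamp in its dock

### The arm

A 6-joint arm with a two-finger parallel gripper is mounted at the origin on the work surface. World frame = base frame: x ahead of the robot, y to its left, z up, the work surface at z = 0. Lengths are in mm, angles in rad, forces in N, time in s.
With the tool pointing down it reaches from about 300 to 775 mm from the base axis. Payload 14.6 kg.
Tool frame: the origin (TCP) lies at the very end of the fingers, on their centre line; the grasp point (between the pads) lies 19 mm behind it; z points along the fingers, y is the line along which they close (so a half turn about z gives the same grasp; the last joint's range is limited). The gripper opens to 94 mm and grips with 3 to 60 N. Pads are 16 mm wide; open, the fingers measure 119 mm over their backs; the gripper's body (75 mm by 177 mm) begins 78 mm behind the grasp point.
Start: joints at [-1.364, 0.3, 1.521, -0, 1.321, -0.067], TCP at [148.709, -529.504, 205.446] pointing down, gripper open.
Joint ranges: [-3.03, 3.03], [-0.79, 2.21], [0.23, 2.52], [-1.04, 4.18], [0, 3.07], [-2.55, 2.55]. Speed limits (rad/s): [2.22, 2.22, 2.57, 3.14, 3.14, 3.14].

### API

Orientations are given as [roll, pitch, yaw] about the fixed x, y, z axes, in that order (R = Rz(yaw) Ry(pitch) Rx(roll)).
In Python, from cell import manip gives the robot as it stands.
- The arm moves only by the tool servo_tool, never from a script. Its argument "rows" is a list of rows, each a list of 7 numbers: the turn, a rotation vector about the world's x, y, z in degrees, then the shift along the world's x, y, z in mm, then the closure, from 0 (fully open) to 1 (shut). In form: [[rx, ry, rz, dx, dy, dz, fingers], ...]. A call has 1 to 20 rows; each row shifts and turns the commanded pose from where the row before left it; what a row does not reach is not made up. A row lasts 1/8 s, in which the tool goes at most 62.5 mm and 10.7 degrees, less where a joint would pass 70% of its speed; a pose out of reach is approached as far as the arm can. A call with a gripper value outside its range is refused whole. The fingers move at their own pace and stop on an object; "grip_force" is the grip in N (left out, the last holds). Time passes only in rows, so rows that do not move let the fingers close. It gives the time, the measured TCP pose, the force, the opening and the grip force at its end, in the units of the state.
- manip.read_state(): the state, without advancing time (a new reading comes with each control period).
- manip.camera(name): name is "scene" or "top" or "wrist"; returns the picture (400x640x3 uint8, red, green, blue); there is no depth.
- manip.camera_info(name): a dict with "fx", "fy", "cx", "cy" (pixels), "position" and "rotation" of the camera in the world; the wrist camera has in their place "T_tool_cam" (4x4, takes a point from camera to tool coordinates, whose origin is the TCP and whose axes are the flange's). Camera axes: x right, y down, z forward; pixel columns grow to the right and rows downward; lengths in mm; the calibration is good to about 2 mm. A picture is of the moment at which its call begins: read the wrist's pose just before it. camera_info takes no time and is no camera call.
- manip.sign_off(): hands the job in; it is judged then, once.
The state is a dict: "clock": time; "joints": joint angles; "qd": joint speeds; "effort": joint torques, N m; "eef_pos": TCP position; "eef_rot": TCP orientation; "wrist_force": force on the tool from outside, world axes, zero at the start; "moment": the same for the moment, N m; "finger_gap": finger opening in mm; "finger_force": force on a finger pad.
Only numpy, scipy, OpenCV 4.12 (cv2) and the standard library are available. Lean on these libraries where they do the work, as an engineer would, in place of code of your own. Each camera call takes 0.05 s, during which the arm holds its last target. There are 200 camera calls.

### The job

Park the portable microscope lamp. Its pillar leans over on its stop because the balance spring is too weak: take the lamp by its handle, lift it clear of the bench where it stands, bring the pillar upright by tipping the foot and balance it there, off its stops, steadily for five seconds without touching the pillar. Then carry the lamp to the parking dock without letting the pillar flop over again, slide the pillar between the two tines, set the foot down gently and squarely on the dock's plate and let go; leave everything else on the bench alone.

Things in the scene. Friction and masses are not known exactly. Their poses are not given: they have to be found in the camera images.
- lamp: Loose foot of the lamp, 0.5 kg (+-15 %) without pillar. Origin: its underside below the handle's middle; x along the foot to the pillar, z up; at the start flat on the bench, x roughly away from the robot. Black plate x -175 to 195, 80 wide, 12 thick (mm); white battery box 75 x 76 at x = -135, top at 52, balances the pillar; two white yoke cheeks at x = 160, 101 high, hold the pivot.
- lamp_handle (a point): Middle of the lamp's handle, 60 mm above the foot's underside; axes as the foot's. The handle is a grey bridge bar 100 mm long in x, 16 mm thick in y, from 48 to 72 mm above the underside, free below. Grasp it here from above, fingers closing along y.
- pillar: Lamp pillar: tube 14 mm thick with round head and tail weight, top-heavy. Origin: the pivot, at x 160, y 0, z 90 mm of the foot; z up the tube, x the pivot axis along the foot. Swings about x only, within +-0.30 rad of the foot; starts on the +0.30 stop, leaning to the foot's -y. Head 74 mm wide, 163 to 197 mm above the pivot; bare tube 11 to 163 mm above it. 0.28 kg (+-8 %).
- pillar_head (a point): Middle of the lamp head, 180 mm up from the pivot. Pillar dynamics, nominal: gravity 0.097 Nm per rad of lean, inertia 0.0039 kg m2 about the pivot; between pillar and foot a spring of 0.078 Nm/rad (zero when square) and damping 0.008 Nm s/rad. Upright is unstable (0.5 s); tipping the foot by b about x pulls it that way by 0.078 b Nm; 0.1 rad against the lean lifts it off the stop.
- pillar_neck (a point): Point on the axis of the pillar's tube 110 mm above the pivot, where the dock's tines take it; axes as the pillar's.
- dock: Fixed parking dock. White plate 8 mm thick, x -190 to 230, 130 wide (mm); origin on its underside, mid-width; x away from the robot to its dark post (x = 222, 64 wide, 208 high), z up. The lamp's foot belongs on the plate, its origin over the dock's origin and its x along the dock's x, to 10 or 15 mm.
- dock_fork (a point): Where the parked pillar's neck stands: midway between the two level tines, at x 160, y 0, z 200 mm of the dock; axes as the dock's. The tines reach from the post towards the robot, x 218 to 138, z 194 to 208, gap 40 (mm). The tube goes in from their open ends, moving along the dock's x with the foot 10 to 40 mm above the plate.
- dish: Closed clear dish 60 mm in diameter, 15 mm high, lying on the bench between lamp and dock: leave it. Origin under its centre.
- slidebox: Flat wooden slide box 90 x 30 x 16 mm between lamp and dock: leave it. Origin under its centre.
- reagent: Amber bottle 52 mm in diameter, 110 mm high, on the right: leave it. Origin under its centre.
- beaker: Glass cup 70 mm in diameter, 80 mm high, on the right: leave it. Origin under its centre.
- jar: Glass jar 60 mm in diameter, 70 mm high, on the left: leave it. Origin under its centre.
- brush: Small brush 160 mm long lying on the left: leave it.
- magnets: Blue box 70 x 50 x 22 mm at the back: leave it. Origin under its centre.

How it is judged (in metres and radians):
On the way, in this order (a step that is already met when the one before it is completed fails the run):
1. lamp lifted clear of the bench and its pillar balanced within 0.12 rad of upright, untouched, for 4 s (height (world z) of lamp above 0.012 m and angle between pillar's own z axis and vertical below 0.12 rad and contact force between pillar and anything else below 0.3 N and contact force between lamp and dock below 0.3 N), for 4 s.
2. lamp set down on the dock's plate with its pillar between the tines (height (world z) of lamp below 0.014 m and angle between lamp's own z axis and vertical below 0.06 rad and angle between pillar's own z axis and vertical below 0.25 rad and x of lamp in the frame of dock between -0.03 and 0.03 m and y of lamp in the frame of dock between -0.02 and 0.02 m and y of pillar_neck in the frame of dock_fork between -0.018 and 0.018 m and x of pillar_neck in the frame of dock_fork between -0.03 and 0.03 m and angle between the x axis of lamp and the x axis of dock, either way round below 0.15 rad), for 0.3 s.
At the end, for the whole second after the job is handed in: Lamp flat on the dock plate (within 14 mm of the bench, 0.06 rad), its origin within 30 mm along and 20 mm across of the dock's, turned under 0.15 rad; neck within 30 mm along and 18 mm across of the fork point; pillar leaning under 0.25 rad (may rest on a tine); released, at rest (all of step 2 and linear speed of lamp below 0.03 m/s); the robot touches nothing.
It fails at once if the lamp is carried more than 0.12 m from where it stood while its pillar leans more than 0.25 rad (distance of lamp from where it was at the start of the episode above 0.12 m and angle between pillar's own z axis and vertical above 0.25 rad).
It fails at once if the arm or fingers touch the pillar (contact force between any of the fingers, the arm and pillar above 0.5 N).
It fails at once if the lamp is slammed onto the dock or driven into it (over 45 N) (contact force between lamp and dock above 45 N).
It fails at once if the lamp is tipped over (foot more than 0.5 rad) (angle between lamp's own z axis and vertical above 0.5 rad).
It fails at once if another thing on the bench is pushed more than 20 mm (distance of any of dish, slidebox, reagent, beaker, jar, brush, magnets from where it was at the start of the episode above 0.02 m).
It also fails if it takes over 72 s, if anything falls off the work surface, if the arm or the gripper's body presses on something with over 40 N, if the wrist force passes 120 N, or if a joint passes its speed limit or range.

## Working session

There is one attempt and no reset: what is moved stays moved. The work goes in short steps, Python scripts to look and compute and a tool call to move; the robot and the scene stay as the last step left them, time stands still between calls to the robot, and variables do not carry over. Pictures are saved under pics/ and viewed, at most 10 in all, crops included, and the job is handed in when it is done.

Besides the shell and the picture viewer there is one more tool, called after ">>>" in YAML: its name, and indented under it one key for each argument. servo_tool: Moves the arm, as the interface text tells. Its arguments: {"type":"object","properties":{"rows":{"type":"array","items":{"type":"array","items":{"type":"number"}}},"grip_force":{"type":"number"}},"required":["rows"]}

```bash
ls; mkdir -p pics; python3 - <<'E'
from cell import manip
import cv2
s=manip.read_state();print(s)
for n in("scene","top"):
    im=manip.camera(n);cv2.imwrite(f"pics/{n}0.png",im[:,:,::-1]);print(n,manip.camera_info(n))
print(manip.camera_info("wrist"))
E
```

```text
pics
{'clock': 0.0, 'joints': array([-1.36361336e+00,  3.00480867e-01,  1.52158152e+00,  1.38668168e-05,
        1.32072075e+00, -6.65937584e-02]), 'qd': array([ 0.00063284, -0.00053266, -0.0005053 ,  0.00022008, -0.00045598,
       -0.00100477]), 'effort': array([ 2.09282807e-04, -5.31808734e+01, -3.52735376e+01,  7.07540126e-02,
        2.43670604e-02, -1.27353223e-04]), 'eef_pos': array([ 148.65174183, -529.2513271 ,  204.88079455]), 'eef_rot': array([-3.14040570e+00, -9.26217149e-05,  2.73773233e-01]), 'wrist_force': array([ 0.32178655,  0.82142635, -0.29176805]), 'moment': array([-0.0132675 , -0.01740818,  0.00836173]), 'finger_force': 0.0, 'finger_gap': 94.01179428977272}
scene {'fx': 396.8413426936298, 'fy': 396.8413426936298, 'cx': 324.374308679604, 'cy': 197.42679542942946, 'position': array([1477.38486889,  283.73122768, 1201.12251761]), 'rotation': array([-2.3872327, -0.0190339,  1.941273 ])}
top {'fx': 513.4900255376888, 'fy': 513.4900255376888, 'cx': 320.9961035818468, 'cy': 200.5546560261621, 'position': array([ 495.44176261,  -31.06067019, 1594.29388484]), 'rotation': array([-3.07865476, -0.0156735 , -1.55464659])}
{'fx': 353.47809814234785, 'fy': 353.47809814234785, 'cx': 320.44452760554435, 'cy': 193.4021356756586, 'T_tool_cam': array([[ 1.67989956e-03, -9.71046180e-01, -2.38885943e-01,
         6.74735414e+01],
       [ 9.99998547e-01,  1.70011244e-03,  1.21436316e-04,
        -7.62123011e-01],
       [ 2.88212693e-04, -2.38885800e-01,  9.71047626e-01,
        -1.79229828e+02],
       [ 0.00000000e+00,  0.00000000e+00,  0.00000000e+00,
         1.00000000e+00]])}
```

View pics/top0.png

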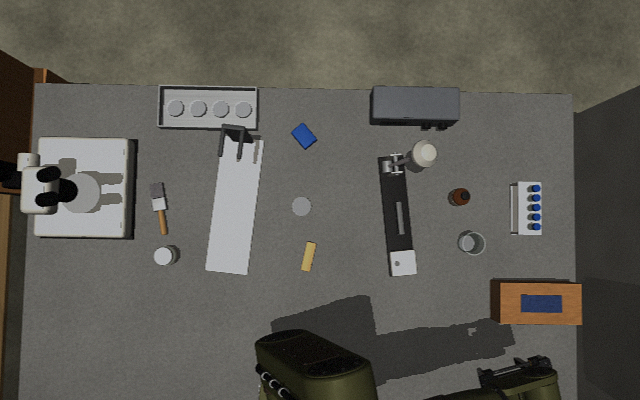

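View pics/scene0.png

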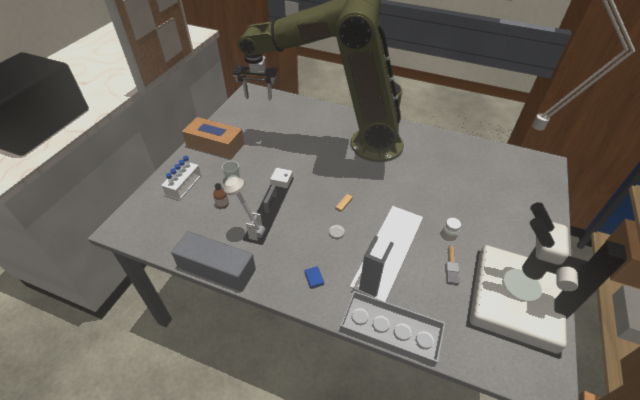

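The top view shows the lamp's foot from (380,157) to (415,275) with its handle near (400,218) and its head at (424,154). The dock plate's near corners are (206,271) and (248,275), and its fork is at about (237,143). I'll enlarge both areas to measure them.

```bash
cat > h.py <<'E'
import numpy as np,cv2
from scipy.spatial.transform import Rotation as R
from cell import manip
def cam(n,st=None):
    i=manip.camera_info(n);K=np.array([[i['fx'],0,i['cx']],[0,i['fy'],i['cy']],[0,0,1]])
    if n!="wrist": return K,R.from_euler('xyz',i['rotation']).as_matrix(),np.array(i['position'])
    T=i['T_tool_cam'];Rt=R.from_euler('xyz',st['eef_rot']).as_matrix()
    return K,Rt@T[:3,:3],st['eef_pos']+Rt@T[:3,3]
def topl(c,uv,z):
    K,Rm,p=c;d=Rm@np.linalg.solve(K,[uv[0],uv[1],1.]);return p+d*(z-p[2])/d[2]
def proj(c,P):
    K,Rm,p=c;q=(np.atleast_2d(P)-p)@Rm@K.T;return q[:,:2]/q[:,2:]
E
python3 - <<'E'
import cv2
im=cv2.imread("pics/top0.png")
a=cv2.resize(im[120:285,360:440],None,fx=4.5,fy=3.6*1.0,interpolation=cv2.INTER_CUBIC) if 0 else cv2.resize(im[135:285,365:445],None,fx=4,fy=4,interpolation=cv2.INTER_CUBIC)
b=cv2.resize(im[135:285,195:275],None,fx=4,fy=4,interpolation=cv2.INTER_CUBIC)
cv2.imwrite("pics/c.png",cv2.hconcat([a,b]))
E
python3 - <<'E'
import sys;sys.path.insert(0,'.')
from h import *
c=cam("top")
for n,uv,z in [("handle",(400,218),72),("dish",(301,206),15),("box",(308,256),16),("reagent",(460,197),100),("beaker",(471,242),80)]:print(n,topl(c,uv,z).round())
E
```

```text
handle [ 544. -289.   72.]
dish [578.   7.  15.]
box [425. -17.  16.]
reagent [ 607. -460.  100.]
beaker [ 476. -498.   80.]
```

View pics/c.png

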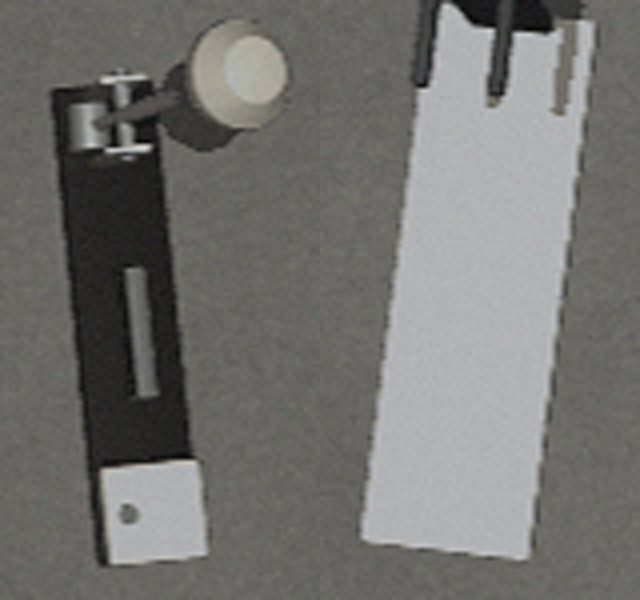

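The lamp crop gives the handle from (133,267) to (148,397) and the box-top corners (100,467), (198,459), (208,554) and (108,565). The dock crop gives plate corners (361,542), (530,558) and (595,22), and tine ends at about (422,86) and (497,98).

```bash
python3 - <<'E'
from h import *
from scipy.optimize import least_squares
c=cam("top")
def fit(pts,off,x0,nm):
    P=np.array([p[0] for p in pts],float);uv=(np.array([p[1] for p in pts],float)+.5)/4-.5+off
    f=lambda v:(proj(c,np.c_[v[0]+P[:,0]*np.cos(v[2])-P[:,1]*np.sin(v[2]),v[1]+P[:,0]*np.sin(v[2])+P[:,1]*np.cos(v[2]),P[:,2]])-uv).ravel()
    r=least_squares(f,x0,x_scale=[100,100,1]);print(nm,r.x.round(3),f(r.x).reshape(-1,2).round(1).tolist())
fit([((50,0,72),(133.5,267)),((-50,0,72),(148.5,397.5)),((-97.5,38,52),(100,467)),((-97.5,-38,52),(198,459)),((-172.5,-38,52),(208,554)),((-172.5,38,52),(108,565)),((195,40,12),(52,90))],np.array([365,135]),[544,-289,0],"lamp")
fit([((-190,65,8),(361,542)),((-190,-65,8),(530,558)),((230,-65,8),(595,21))],np.array([115+80,135])-np.array([80,0]),[500,200,0],"dock")
fit([((-190,65,8),(361,542)),((-190,-65,8),(530,558)),((230,-65,8),(595,21)),((138,24,208),(422,87)),((138,-24,208),(497,97))],np.array([195-80,135]),[500,200,0],"dock+tines")
E
```

```text
lamp [ 5.45372e+02 -2.88251e+02  1.06000e-01] [[0.1, -0.6], [-0.3, 0.3], [-0.4, -0.2], [0.3, -0.4], [0.3, 0.9], [0.1, 0.4], [-0.1, -0.4]]
dock [ 5.60130e+02  2.14751e+02 -9.50000e-02] [[-0.0, -0.2], [0.0, 0.5], [-0.0, -0.3]]
dock+tines [ 5.59301e+02  2.13506e+02 -9.90000e-02] [[0.1, -0.1], [0.1, 0.8], [0.7, 0.1], [0.2, -0.2], [-1.0, -0.6]]
```

>>> servo_tool:
  rows:
    - [0,0,-0.8,33,20,0,0]
    - [0,0,-0.8,33,20,0,0]
    - [0,0,-0.8,33,20,0,0]
    - [0,0,-0.8,33,20,0,0]
    - [0,0,-0.8,33,20,0,0]
    - [0,0,-0.8,33,20,0,0]
    - [0,0,-0.8,33,20,0,0]
    - [0,0,-0.8,33,20,0,0]
    - [0,0,-0.8,33,20,0,0]
    - [0,0,-0.8,33,20,0,0]
    - [0,0,-0.8,33,20,-10,0]
    - [0,0,-0.8,33,21,-20,0]
    - [0,0,0,0,0,-20,0]
    - [0,0,0,0,0,-10,0]
    - [0,0,0,0,0,0,0]

```text
clock: 1.98
eef_pos: [544.3, -288.7, 145.0]
eef_rot: [-3.141, 0.001, 0.106]
wrist_force: [-0.3, 0.2, -0.1]
finger_gap: 93.7
finger_force: 0.0
```

```bash
python3 - <<'E'
from h import *
s=manip.read_state();im=manip.camera("wrist");cv2.imwrite("pics/w1.png",im[:,:,::-1])
print(s['clock'],s['eef_pos'],s['eef_rot'],s['joints'].round(2))
c=cam("wrist",s);a=.106
for x,y in((50,8),(50,-8),(-50,8),(-50,-8)):print(proj(c,[545.4+x*np.cos(a)-y*np.sin(a),-288.3+x*np.sin(a)+y*np.cos(a),72]).round(1))
E
```

```text
1.975 [ 544.26051581 -288.67420137  145.03629788] [-3.14090847e+00  9.00182772e-04  1.05710475e-01] [-0.55  0.5   1.39 -0.    1.26  0.92]
[[309.5 130. ]]
[[332.3 130. ]]
[[310.3 261.4]]
[[331.1 261.4]]
```

View pics/w1.png

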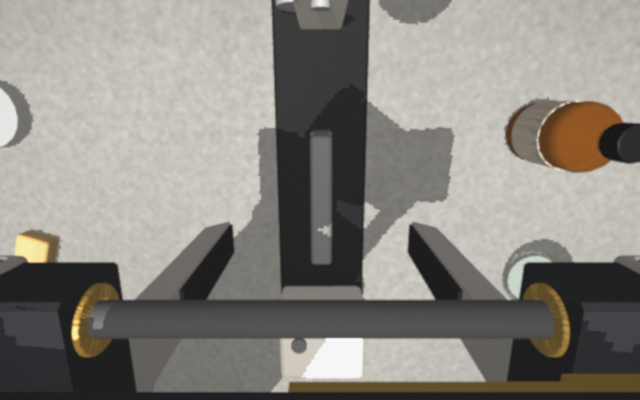

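The wrist view shows the bar at columns 310–332, rows 130–265, which matches the prediction to about 1 mm. I'll descend and grip.

>>> servo_tool:
  rows:
    - [0,0,0,0,0,-20,0]
    - [0,0,0,0,0,-25,0]
    - [0,0,0,0,0,-25,0]
    - [0,0,0,0,0,-20,0]
    - [0,0,0,0,0,-10,0]
    - [0,0,0,0,0,-4,0.3]
    - [0,0,0,0,0,0,0.7]
    - [0,0,0,0,0,0,1]
    - [0,0,0,0,0,0,1]
    - [0,0,0,0,0,0,1]
    - [0,0,0,0,0,0,1]
  grip_force: 45

```text
clock: 3.4
eef_pos: [544.7, -288.5, 41.5]
eef_rot: [3.142, -0.0, 0.106]
wrist_force: [-0.3, 0.1, 0.4]
finger_gap: 37.6
finger_force: 0.0
```

```bash
cat > see.py <<'E'
from h import *
def head(im,guess,r=32):
    x,y=np.round(guess).astype(int);x0,y0=max(x-r,0),max(y-r,0)
    w=im[y0:y+r,x0:x+r].astype(int)
    m=((w[...,0]-w[...,2]>12)&(w[...,0]>70)).astype(np.uint8)   # cream: red over blue
    m=cv2.morphologyEx(m,cv2.MORPH_OPEN,np.ones((3,3),np.uint8))
    n,l,st,ce=cv2.connectedComponentsWithStats(m)
    if n<2:return None,0
    k=1+np.argmax(st[1:,4]);return ce[k]+[x0,y0],st[k,4]
E
python3 - <<'E'
from see import *
s=manip.read_state();print(s['clock'],s['eef_pos'],s['eef_rot'],s['finger_gap'],s['finger_force'],s['wrist_force'])
im=manip.camera("top");cv2.imwrite("pics/t2.png",im[:,:,::-1])
print(head(im,(424,154)))
c=cam("top");a=.106;ex=np.array([np.cos(a),np.sin(a),0]);ey=np.array([-np.sin(a),np.cos(a),0]);ez=np.array([0,0,1])
o=np.array([545.4,-288.3,0])
for th in(.25,.3,.35):print(th,proj(c,o+160*ex+90*ez+180*(-np.sin(th)*ey+np.cos(th)*ez)))
print(im[150:158:3,410:440:6].tolist())
E
```

```text
3.4 [ 544.72240348 -288.50515303   41.52889922] [ 3.14159171e+00 -8.55889898e-05  1.06219103e-01] 37.594800763119466 0.0 [-0.25278522  0.10013163  0.37639972]
(array([423.68807339, 153.07033639]), np.int32(327))
0.25 [[422.99905168 152.89437645]]
0.3 [[426.07292565 152.75335913]]
0.35 [[429.04783062 152.64277209]]
[[[85, 86, 81], [172, 168, 157], [189, 190, 184], [183, 184, 170], [178, 175, 162]], [[58, 58, 55], [174, 171, 160], [186, 187, 190], [183, 184, 174], [179, 176, 163]], [[52, 51, 49], [174, 169, 158], [181, 178, 175], [186, 181, 171], [182, 179, 163]]]
```

```bash
cat > see.py <<'E'
from h import *
def head(im,guess,r=30,show=False):
    x,y=np.round(guess).astype(int);x0,y0=max(x-r,0),max(y-r,0)
    w=cv2.GaussianBlur(im,(3,3),0)[y0:y+r,x0:x+r].astype(int)
    m=((w[...,0]-w[...,2]>6)&(w.max(2)>110)).astype(np.uint8)   # cream: red over blue
    m=cv2.morphologyEx(m,cv2.MORPH_OPEN,np.ones((3,3),np.uint8))
    cs,_=cv2.findContours(m,cv2.RETR_EXTERNAL,cv2.CHAIN_APPROX_NONE)
    if not cs:return None,0
    h=cv2.convexHull(max(cs,key=cv2.contourArea));M=cv2.moments(h)
    if M['m00']==0:return None,0
    if show:print('\n'.join(''.join('.#'[v] for v in q) for q in m))
    return np.array([M['m10'],M['m01']])/M['m00']+[x0,y0],M['m00']
E
python3 - <<'E'
from see import *
im=cv2.imread("pics/t2.png")[:,:,::-1]
print(head(im,(424,154),show=True))
p=cv2.GaussianBlur(im,(3,3),0).astype(int)
print(p[170:270:20,225:250:8].tolist(),p[150,300])
E
```

```text
............................................................
............................................................
............................................................
............................................................
............................................................
............................................................
............................................................
............................................................
...........................####.............................
.........................######.............................
.........................######.............................
.........................#####..............................
.........................#####..............................
............................................................
............................................................
...........................#######..........................
...........................#######..........................
.........................###########........................
..
[... 2269 characters left out ...]
..............................................
............................................................
............................................................
............................................................
............................................................
(array([424.47567744, 153.00097943]), 510.5)
[[[186, 188, 189], [185, 188, 189], [186, 187, 190], [186, 187, 189]], [[186, 188, 190], [186, 187, 190], [185, 188, 190], [187, 188, 191]], [[185, 187, 189], [186, 187, 190], [187, 189, 190], [188, 189, 191]], [[187, 189, 192], [187, 188, 192], [187, 189, 191], [185, 187, 190]], [[186, 188, 190], [186, 188, 190], [187, 188, 190], [170, 169, 167]]] [108 107 102]
```

>>> servo_tool:
  rows:
    - [0,0,0,0,0,0,1]
    - [0,0,0,0,0,0,1]
    - [0,0,0,0,0,0,1]
    - [0,0,0,0,0,0,1]

```text
clock: 3.95
eef_pos: [544.7, -288.6, 41.4]
eef_rot: [3.141, -0.0, 0.106]
wrist_force: [0.5, 0.1, 0.2]
finger_gap: 16.3
finger_force: 45.0
```

```bash
cat > ctl.py <<'E'
import pickle,sys,json
from see import *
from scipy.optimize import least_squares
GI,CI,ML=24.87,2.05,2.535; W=30.; DT=.005; D=np.pi/180
def sim(x,f,us,clamp=True):
    """x=[phi,w,d,k]; f=[bc,b,bd,yc,y,yd]; us=[(T,db,dy[m])...]; returns x,f,phi/w at segment ends"""
    p,w,d,k=x;bc,b,bd,yc,y,yd=f;out=[]
    for T,db,dy in us:
        n=int(round(T/DT))
        for _ in range(n):
            bc+=db/n;yc+=dy/n
            bdd=W*W*(bc-b)-2*W*bd;ydd=W*W*(yc-y)-2*W*yd
            bd+=bdd*DT;b+=bd*DT;yd+=ydd*DT;y+=yd*DT
            w+=DT*(GI*p-k*(p-b)-CI*(w-bd)+d+ML*(ydd-.049*bdd));p+=w*DT
            if p-b>.3:p=b+.3;w=min(w,bd)
            if p-b<-.3:p=b-.3;w=max(w,bd)
        out.append((p,w))
    return np.array([p,w,d,k]),[bc,b,bd,yc,y,yd],np.array(out)
def lampR(s):return R.from_euler('xyz',s['eef_rot']).as_matrix()@np.diag([1,-1,-1.])
def meas(s,im,bias,guess=None):
    c=cam("top");L=lampR(s);piv=s['eef_pos']+L@[160,0,48.6];e=L[:,0]
    psi=np.arctan2(e[1],e[0]);ey=np.array([-np.sin(psi),np.cos(psi),0]);ez=np.array([0,0,1.])
    P=lambda t:proj(c,piv+180*(-np.sin(t)*ey+np.cos(t)*ez))[0]+bias
    uv,a=head(im,P(guess));b=np.arcsin(np.clip(L[2,1],-1,1))
    if uv is None:return None,psi,b,a,None
    r=least_squares(lambda t:P(t[0])-uv,[guess]);return r.x[0],psi,b,a,r.fun
def step(rows,plan_y=[],plan_yaw=[],n=16,phit=0.,init=False,upd=True):
    if init: S=dict(x=np.array([.3,0,0,20.]),P=np.diag([1e-5,1e-5,.3**2,1.5**2]),f=[0]*6,bias=np.zeros(2),psi=.106)
    else: S=pickle.load(open('S.pkl','rb'))
    us=[]
    psi=S['psi']
    for r in rows:
        dp=r[2]*D;us.append((.125,(r[0]*np.cos(psi)+r[1]*np.sin(psi))*D,(-np.sin(psi)*r[3]+np.cos(psi)*r[4])/1e3+.16*dp));psi+=dp
    x,f,P=S['x'],S['f'],S['P']
    def adv(x,f,P,us):
        x1,f1,_=sim(x,f,us);F=np.array([(sim(x+e,f,us)[0]-x1)/1e-4 for e in np.eye(4)*1e-4]).T
        T=sum(u[0] for u in us);return x1,f1,F@P@F.T+np.diag([1e-6,4e-4,3e-3,.01])*T
    if us:x,f,P=adv(x,f,P,us)
    s=manip.read_state();im=manip.camera("top")
    if init:
        S['bias']=np.zeros(2);z=meas(s,im,S['bias'],.3)
        c=cam("top");L=lampR(s);e=L[:,0];S['bias']=z[4]*0
        ey=np.array([-e[1],e[0],0]);S['bias']=head(im,(424,154))[0]-proj(c,s['eef_pos']+L@[160,0,48.6]+180*(-np.sin(.3)*ey+np.cos(.3)*np.array([0,0,1])))[0]
        print('bias',S['bias'])
    z,psi,bm,a,res=meas(s,im,S['bias'],x[0])
    pred=x.copy();f=list(f)
    if upd and z is not None and a>300:
        H=np.array([[1.,0,0,0]]);K=P@H.T/(P[0,0]+.004**2);x=x+(K[:,0]*(z-x[0]));P=(np.eye(4)-K@H)@P
    print(f"t={s['clock']:.2f} z={z} area={a} res={None if res is None else res.round(2)} pred={pred.round(3)} est={x.round(3)} b_meas={bm:.4f} b_mod={f[1]:.4f} psi={psi:.4f} tcp={s['eef_pos'].round(1)}")
    f[0]+=bm-f[1];f[1]=bm
    x,f,P=adv(x,f,P,[(.05,0,0)])
    S.update(x=x,f=f,P=P,psi=psi);pickle.dump(S,open('S.pkl','wb'))
    py=list(plan_y)+[0]*(n-len(plan_y));pw=list(plan_yaw)+[0]*(n-len(plan_yaw))
    mk=lambda v:[(.125,q,yy/1e3+.16*ww*D) for q,yy,ww in zip(v,py,pw)]
    def cost(v):
        o=sim(x,f,mk(v))[2];be=f[0]+np.cumsum(v)
        return np.r_[(o[:,0]-phit),.15*o[:,1],1.0*v,3*(o[-1]-[phit,0]),.3*np.clip(np.abs(be)-.2,0,9)]
    v=least_squares(cost,np.zeros(n),bounds=(-.1,.1)).x
    o=sim(x,f,mk(v))[2]
    print('db deg',(v[:10]/D).round(2).tolist());print('phi',o[:,0].round(3).tolist());print('b',(f[0]+np.cumsum(v)).round(3).tolist())
E
python3 -c "
from ctl import *
step([],init=True)"
```

```text
bias [-1.81731627  0.09141565]
t=3.95 z=0.2999999999515023 area=517.5 res=[-0. -0.] pred=[ 0.3  0.   0.  20. ] est=[ 0.3  0.   0.  20. ] b_meas=-0.0001 b_mod=0.0000 psi=0.1063 tcp=[ 544.7 -288.6   41.4]
db deg [-5.73, 3.66, 2.45, 1.02, 0.07, -0.36, -0.43, -0.34, -0.21, -0.11]
phi [0.245, 0.152, 0.077, 0.03, 0.007, -0.002, -0.004, -0.003, -0.001, -0.0, 0.0, 0.0, 0.0, 0.0, 0.0, 0.0]
b [-0.1, -0.036, 0.007, 0.024, 0.026, 0.019, 0.012, 0.006, 0.002, 0.0, -0.0, -0.001, -0.0, -0.0, 0.0, 0.0]
```

>>> servo_tool:
  rows:
    - [0,0,0,0,0,5,1]
    - [0,0,0,0,0,12,1]
    - [0,0,0,0,0,14,1]
    - [0,0,0,0,0,9,1]
    - [0,0,0,0,0,0,1]
    - [0,0,0,0,0,0,1]

```text
clock: 4.75
eef_pos: [544.5, -288.4, 81.0]
eef_rot: [-3.141, 0.001, 0.106]
wrist_force: [0.0, -0.4, -8.2]
finger_gap: 15.7
finger_force: 45.0
```

```bash
sed -i 's/1.0\*v,3/3.0*v,3/' ctl.py; python3 -c "
from ctl import *
step([[0]*6]*6)
print(manip.read_state()['wrist_force'],manip.read_state()['moment'])"
```

```text
t=4.75 z=0.3038664455960596 area=570.5 res=[0.04 1.01] pred=[ 0.3  0.   0.  20. ] est=[ 0.3  0.   0.  20. ] b_meas=0.0004 b_mod=-0.0001 psi=0.1062 tcp=[ 544.5 -288.4   81. ]
db deg [-4.28, 0.8, 1.08, 1.02, 0.8, 0.54, 0.31, 0.13, 0.01, -0.06]
phi [0.26, 0.192, 0.133, 0.086, 0.051, 0.026, 0.01, 0.001, -0.004, -0.006, -0.005, -0.004, -0.003, -0.001, -0.001, -0.0]
b [-0.074, -0.06, -0.041, -0.024, -0.01, -0.0, 0.005, 0.008, 0.008, 0.007, 0.005, 0.003, 0.002, 0.0, -0.001, -0.001]
[-0.47829292  0.34955184 -8.4968861 ] [ 0.00414724  0.06690062 -0.01013232]
```

>>> servo_tool:
  rows:
    - [-4.3,-0.45,0,0,0,0,1]
    - [0.8,0.08,0,0,0,0,1]
    - [1.1,0.12,0,0,0,0,1]

```text
clock: 5.18
eef_pos: [544.7, -288.4, 81.4]
eef_rot: [3.102, 0.0, 0.106]
wrist_force: [0.5, -1.0, -7.8]
finger_gap: 15.4
finger_force: 45.0
```

```bash
python3 -c "
from ctl import *
step([[-4.3,-.45,0,0,0,0],[.8,.08,0,0,0,0],[1.1,.12,0,0,0,0]])"
```

```text
t=5.17 z=0.07767725814844163 area=664.0 res=[0.02 0.23] pred=[ 0.131 -0.436  0.    20.   ] est=[ 0.082 -0.782 -0.629 24.19 ] b_meas=-0.0393 b_mod=-0.0508 psi=0.1065 tcp=[ 544.7 -288.4   81.4]
db deg [4.88, 2.03, 0.22, -0.73, -1.06, -1.01, -0.78, -0.5, -0.25, -0.06]
phi [-0.048, -0.107, -0.128, -0.119, -0.095, -0.066, -0.039, -0.018, -0.004, 0.003, 0.006, 0.006, 0.005, 0.003, 0.001, 0.001]
b [0.055, 0.09, 0.094, 0.081, 0.063, 0.045, 0.032, 0.023, 0.019, 0.018, 0.019, 0.021, 0.023, 0.026, 0.027, 0.028]
```

```bash
python3 -c "
import ctl
from ctl import *
us=[(.05,0,0),(.125,-4.32*D,0),(.125,.81*D,0),(.125,1.1*D,0)]
for ML in(2.535,0):
  ctl.ML=ML
  for W in(30,60,100):
    ctl.W=W
    for k in(18,20,23):
      x,f,o=sim(np.array([.3,0,0,k]),[0]*6,us);print(ML,W,k,x[:2].round(3),round(f[1],4))
c=cam('top')
im=manip.camera('scene');im2=manip.camera('top')
cv2.imwrite('pics/s3.png',np.hstack([cv2.resize(im[130:260,180:320],None,fx=3,fy=3)[:,:,::-1],cv2.resize(im2[120:250,370:450],None,fx=3,fy=3)[:,:,::-1]]))
print(head(im2,(410,150),show=True))
"
```

```text
2.535 30 18 [ 0.146 -0.332] -0.0511
2.535 30 20 [ 0.13  -0.437] -0.0511
2.535 30 23 [ 0.108 -0.586] -0.0511
2.535 60 18 [ 0.113 -0.378] -0.0464
2.535 60 20 [ 0.098 -0.473] -0.0464
2.535 60 23 [ 0.076 -0.612] -0.0464
2.535 100 18 [ 0.104 -0.377] -0.0444
2.535 100 20 [ 0.09  -0.468] -0.0444
2.535 100 23 [ 0.064 -0.614] -0.0444
0 30 18 [ 0.159 -0.265] -0.0511
0 30 20 [ 0.144 -0.373] -0.0511
0 30 23 [ 0.121 -0.525] -0.0511
0 60 18 [ 0.13  -0.306] -0.0464
0 60 20 [ 0.115 -0.405] -0.0464
0 60 23 [ 0.092 -0.549] -0.0464
0 100 18 [ 0.123 -0.304] -0.0444
0 100 20 [ 0.108 -0.4  ] -0.0444
0 100 23 [ 0.081 -0.552] -0.0444
............................................................
............................................................
............................................................
............................................................
............................................................
............................................................
............................................................
...................####................................
[... 2522 characters left out ...]
.............................................
............................................................
............................................................
............................................................
............................................................
............................................................
............................................................
............................................................
............................................................
............................................................
............................................................
(array([409.2707884 , 151.50730889]), 695.5)
```

```bash
sed -i 's/W=30\./W=80./' ctl.py; python3 -c "
from ctl import *
S=pickle.load(open('S.pkl','rb'));S['bias']=np.array([-.9,0.]);S['x']=np.array([.07,-.5,0,20.5]);S['P']=np.diag([.012**2,.1**2,.1**2,1.])
f=[-.0393,-.0393,.13,0,0,0]
S['x'],S['f'],_=sim(S['x'],f,[(.1,0,0)]);F=np.eye(4);F[0,1]=.1;F[1,0]=.5;F[1,1]=.85;F[1,2]=.1;F[1,3]=-.008;S['P']=F@S['P']@F.T
s=manip.read_state();z=meas(s,cv2.imread('pics/top0.png')*0,S['bias'],S['x'][0])
c=cam('top');L=lampR(s);e=L[:,0];ey=np.array([-e[1],e[0],0])
P=lambda t:proj(c,s['eef_pos']+L@[160,0,48.6]+180*(-np.sin(t)*ey+np.cos(t)*np.array([0,0,1])))[0]+S['bias']
r=least_squares(lambda t:P(t[0])-np.array([409.27,151.51]),[0.]);print(S['x'],r.x,r.fun,s['clock'],S['f'])
H=np.eye(4)[:1];K=S['P']@H.T/(S['P'][0,0]+.004**2);S['x']=S['x']+K[:,0]*(r.x[0]-S['x'][0]);S['P']=(np.eye(4)-K@H)@S['P'];print('est',S['x'])
S['x'],S['f'],_=sim(S['x'],S['f'],[(.05,0,0)]);pickle.dump(S,open('S.pkl','wb'))
step([])"
```

```text
[ 0.02373989 -0.44809161  0.         20.5       ] [0.01793484] [0.03253348 0.3867992 ] 5.325 [-0.0393, -0.03929804938929983, -0.0001066399195218323, 0.0, 0.0, 0.0]
est [ 1.82920699e-02 -4.68677211e-01  0.00000000e+00  2.05000000e+01]
t=5.33 z=-0.004357715802277395 area=688.5 res=[0.02 0.22] pred=[-5.00e-03 -4.60e-01  0.00e+00  2.05e+01] est=[-5.00e-03 -4.59e-01  0.00e+00  2.05e+01] b_meas=-0.0411 b_mod=-0.0393 psi=0.1054 tcp=[ 544.6 -289.1   81.3]
db deg [4.29, 1.85, 0.31, -0.52, -0.87, -0.9, -0.78, -0.58, -0.39, -0.22]
phi [-0.083, -0.109, -0.111, -0.097, -0.077, -0.055, -0.035, -0.02, -0.009, -0.002, 0.001, 0.003, 0.003, 0.002, 0.001, 0.001]
b [0.034, 0.066, 0.071, 0.062, 0.047, 0.031, 0.018, 0.008, 0.001, -0.003, -0.004, -0.004, -0.003, -0.002, -0.0, 0.0]
```

>>> servo_tool:
  rows:
    - [4.3,0.45,0,0,0,0,1]
    - [1.9,0.2,0,0,0,0,1]
    - [0.3,0.03,0,0,0,0,1]

```text
clock: 5.75
eef_pos: [544.6, -289.0, 81.2]
eef_rot: [-3.07, 0.0, 0.105]
wrist_force: [0.5, 0.9, -8.2]
finger_gap: 15.8
finger_force: 45.0
```

```bash
python3 -c "
from ctl import *
step([[4.3,.45,0,0,0,0],[1.9,.2,0,0,0,0],[.3,.03,0,0,0,0]])"
```

```text
t=5.75 z=-0.1195825512350957 area=740.5 res=[0.02 0.15] pred=[-0.109  0.06   0.    20.5  ] est=[-1.1900e-01  3.6000e-02 -1.9000e-02  2.0457e+01] b_meas=0.0717 b_mod=0.0721 psi=0.1055 tcp=[ 544.6 -289.    81.2]
db deg [-0.54, -0.88, -0.9, -0.77, -0.58, -0.38, -0.21, -0.09, -0.01, 0.03]
phi [-0.1, -0.078, -0.055, -0.035, -0.019, -0.008, -0.001, 0.003, 0.004, 0.004, 0.004, 0.003, 0.002, 0.001, 0.0, 0.0]
b [0.063, 0.048, 0.032, 0.019, 0.008, 0.002, -0.002, -0.004, -0.004, -0.003, -0.002, -0.001, -0.0, 0.001, 0.001, 0.002]
```

>>> servo_tool:
  rows:
    - [-0.5,-0.05,0,0,0,0,1]
    - [-0.9,-0.1,0,0,0,0,1]
    - [-0.9,-0.1,0,0,0,0,1]
    - [-0.8,-0.08,0,0,0,0,1]

```text
clock: 6.3
eef_pos: [544.7, -288.3, 81.5]
eef_rot: [-3.125, -0.0, 0.107]
wrist_force: [0.1, 0.8, -7.4]
finger_gap: 16.0
finger_force: 45.0
```

```bash
python3 -c "
from ctl import *
step([[-.5,-.05,0,0,0,0],[-.9,-.1,0,0,0,0],[-.9,-.1,0,0,0,0],[-.8,-.08,0,0,0,0]])"
```

```text
t=6.30 z=-0.13979235292163708 area=679.5 res=[0.04 0.4 ] pred=[-3.4000e-02  1.4700e-01 -1.9000e-02  2.0457e+01] est=[-0.138 -0.102 -0.155 18.123] b_meas=0.0164 b_mod=0.0204 psi=0.1065 tcp=[ 544.7 -288.3   81.5]
db deg [2.16, 1.45, 1.14, 1.37, -0.58, -1.21, -1.09, -1.24, -1.03, -0.68]
phi [-0.167, -0.183, -0.189, -0.183, -0.151, -0.117, -0.085, -0.056, -0.033, -0.017, -0.005, 0.001, 0.005, 0.006, 0.005, 0.005]
b [0.052, 0.077, 0.097, 0.121, 0.111, 0.09, 0.071, 0.049, 0.031, 0.019, 0.01, 0.005, 0.002, 0.003, 0.004, 0.006]
```

```bash
cat > fit.py <<'E'
import ctl
from ctl import *
# segments (T,db deg,dy mm) and obs after
hist=json.load(open('hist.json'))
def run(q,full=False):
    ctl.GI,k,ctl.CI,ctl.ML,d,ctl.W=q[:6]
    x=np.array([.3,0,d,k]);f=[0.]*6;r=[]
    for us,z in hist:
        x,f,_=sim(x,f,[(T,b*D,y/1e3) for T,b,y in us]);
        r.append(x[0]-z)
    return (np.array(r),x,f) if full else np.r_[np.array(r)/.005,(q-q0)/sg]
q0=np.array([24.87,20,2.05,2.535,0,80.]);sg=np.array([2.,2.,.3,.3,.2,20.])
def go():
    r=least_squares(run,q0,x_scale=sg);e,x,f=run(r.x,True);print('q',r.x.round(3));print('err',e.round(4),'x',x.round(3),'f',np.round(f,4));return r.x,x,f
E
python3 - <<'E'
import json
h=[[[[.05,0,0],[.125,-4.32,0],[.125,.81,0],[.125,1.1,0]],.062],[[[.1,0,0]],.018],[[[.05,0,0]],-.0044],
[[[.05,0,0],[.125,4.32,0],[.125,1.91,0],[.125,.3,0]],-.1196],
[[[.05,0,0],[.125,-.5,0],[.125,-.9,0],[.125,-.9,0],[.125,-.8,0]],-.1398]]
json.dump(h,open('hist.json','w'))
E
python3 -c "
from fit import *
go()
fit=None
sg[:]=[4,4,1,.5,1,30];go()"
```

```text
q [ 23.1    19.371   2.484   2.676  -0.477 110.707]
err [ 0.0121  0.0047  0.0019 -0.0093  0.0027] x [-0.137 -0.116 -0.477 19.371] f [ 0.0178  0.0193 -0.1117  0.      0.      0.    ]
q [ 23.015  20.155   3.229   2.668  -0.803 102.054]
err [ 0.0076 -0.0003 -0.0033 -0.0008  0.0003] x [-0.139 -0.167 -0.803 20.155] f [ 0.0178  0.0194 -0.1117  0.      0.      0.    ]
```

```bash
sed -i 's/^GI,CI,ML=.*/GI,CI,ML=23.3,2.5,2.6; W=100.; DT=.005; D=np.pi\/180/' ctl.py; python3 -c "
from ctl import *
S=pickle.load(open('S.pkl','rb'))
S['x'],S['f'],_=sim(np.array([-.139,-.125,-.5,19.4]),[.0164,.0164,-.1,0,0,0],[(.05,0,0)])
S['P']=np.diag([.006**2,.06**2,.2**2,.8**2]);pickle.dump(S,open('S.pkl','wb'))
step([])"
```

```text
t=6.35 z=-0.14178131805238742 area=675.0 res=[0.05 0.49] pred=[-0.146 -0.156 -0.5   19.4  ] est=[-0.143 -0.156 -0.5   19.4  ] b_meas=0.0159 b_mod=0.0164 psi=0.1067 tcp=[ 544.8 -288.2   81.5]
db deg [3.9, 1.46, -0.01, -0.76, -1.03, -1.01, -0.85, -0.63, -0.42, -0.24]
phi [-0.172, -0.167, -0.144, -0.114, -0.082, -0.055, -0.032, -0.016, -0.006, 0.0, 0.003, 0.004, 0.003, 0.002, 0.001, 0.001]
b [0.084, 0.109, 0.109, 0.096, 0.078, 0.061, 0.046, 0.035, 0.027, 0.023, 0.021, 0.021, 0.022, 0.023, 0.025, 0.026]
```

>>> servo_tool:
  rows:
    - [3.8,0.4,0,0,0,0,1]
    - [1.5,0.16,0,0,0,0,1]
    - [0,0,0,0,0,0,1]

```text
clock: 6.78
eef_pos: [544.6, -288.9, 81.2]
eef_rot: [-3.032, 0.0, 0.106]
wrist_force: [-0.5, 0.7, -8.9]
finger_gap: 15.6
finger_force: 45.0
```

```bash
python3 -c "
from ctl import *
step([[3.8,.4,0,0,0,0],[1.5,.16,0,0,0,0],[0]*6])"
```

```text
t=6.78 z=-0.12005512805485966 area=747.0 res=[0.04 0.34] pred=[-0.145  0.214 -0.5   19.4  ] est=[-0.121  0.291 -0.397 19.762] b_meas=0.1100 b_mod=0.1090 psi=0.1056 tcp=[ 544.6 -288.9   81.2]
db deg [-2.19, -1.6, -1.05, -0.6, -0.28, -0.06, 0.06, 0.12, 0.13, 0.12]
phi [-0.062, -0.029, -0.006, 0.007, 0.013, 0.015, 0.013, 0.011, 0.008, 0.005, 0.003, 0.001, 0.0, -0.0, -0.0, -0.0]
b [0.072, 0.044, 0.026, 0.015, 0.01, 0.009, 0.01, 0.012, 0.015, 0.017, 0.018, 0.019, 0.02, 0.02, 0.02, 0.02]
```

>>> servo_tool:
  rows:
    - [-2.2,-0.23,0,0,0,0,1]
    - [-1.6,-0.17,0,0,0,0,1]
    - [-1.0,-0.11,0,0,0,0,1]
    - [-0.5,-0.05,0,0,0,0,1]

```text
clock: 7.32
eef_pos: [544.8, -288.3, 81.6]
eef_rot: [-3.125, -0.0, 0.107]
wrist_force: [0.2, -0.1, -8.3]
finger_gap: 15.6
finger_force: 45.0
```

```bash
python3 -c "
from ctl import *
step([[-2.2,-.23,0,0,0,0],[-1.6,-.17,0,0,0,0],[-1,-.11,0,0,0,0],[-.5,-.05,0,0,0,0]])"
```

```text
t=7.33 z=0.017230886504577474 area=851.0 res=[0.2  2.34] pred=[ 6.0000e-03  8.2000e-02 -3.9700e-01  1.9762e+01] est=[ 1.7000e-02  1.0500e-01 -3.5700e-01  1.9852e+01] b_meas=0.0167 b_mod=0.0180 psi=0.1066 tcp=[ 544.8 -288.3   81.6]
db deg [-0.7, -0.23, 0.05, 0.19, 0.23, 0.21, 0.17, 0.13, 0.08, 0.04]
phi [0.03, 0.031, 0.028, 0.022, 0.016, 0.01, 0.006, 0.003, 0.001, -0.0, -0.001, -0.001, -0.001, -0.0, -0.0, -0.0]
b [0.003, -0.001, 0.0, 0.004, 0.008, 0.011, 0.014, 0.017, 0.018, 0.019, 0.019, 0.019, 0.019, 0.018, 0.018, 0.018]
```

```bash
python3 - <<'E'
t=open('see.py').read()
t=t.replace("    h=cv2.convexHull(max(cs,key=cv2.contourArea))","""    m[:]=0;cv2.drawContours(m,[max(cs,key=cv2.contourArea)],-1,1,-1)
    m=cv2.morphologyEx(m,cv2.MORPH_OPEN,cv2.getStructuringElement(cv2.MORPH_ELLIPSE,(15,15)))
    cs,_=cv2.findContours(m,cv2.RETR_EXTERNAL,cv2.CHAIN_APPROX_NONE)
    if not cs:return None,0
    h=cv2.convexHull(max(cs,key=cv2.contourArea))""")
open('see.py','w').write(t)
E
```

>>> servo_tool:
  rows:
    - [-0.7,-0.07,0,0,0,0,1]
    - [-0.2,-0.02,0,0,0,0,1]
    - [0,0,0,0,0,0,1]
    - [0.2,0.02,0,0,0,0,1]

```text
clock: 7.88
eef_pos: [544.7, -288.5, 81.4]
eef_rot: [-3.136, 0.0, 0.106]
wrist_force: [-0.5, 0.2, -7.3]
finger_gap: 15.6
finger_force: 45.0
```

```bash
python3 -c "
from ctl import *
step([[-.7,-.07,0,0,0,0],[-.2,-.02,0,0,0,0],[0]*6,[.2,.02,0,0,0,0]])"
```

```text
t=7.88 z=0.02126893752319221 area=662.0 res=[-0.   -0.05] pred=[ 0.022 -0.05  -0.357 19.852] est=[ 0.021 -0.052 -0.36  19.866] b_meas=0.0055 b_mod=0.0030 psi=0.1062 tcp=[ 544.7 -288.5   81.4]
db deg [0.25, 0.2, 0.15, 0.09, 0.05, 0.02, 0.0, -0.01, -0.01, -0.01]
phi [0.012, 0.007, 0.003, 0.001, -0.001, -0.001, -0.001, -0.001, -0.001, -0.001, -0.0, -0.0, -0.0, -0.0, 0.0, 0.0]
b [0.01, 0.014, 0.016, 0.018, 0.019, 0.019, 0.019, 0.019, 0.019, 0.019, 0.018, 0.018, 0.018, 0.018, 0.018, 0.018]
```

>>> servo_tool:
  rows:
    - [0.3,0.03,0,0,0,0,1]
    - [0.2,0.02,0,0,0,0,1]
    - [0.1,0.01,0,0,0,0,1]
    - [0.1,0.01,0,0,0,0,1]
    - [0,0,0,0,0,0,1]
    - [0,0,0,0,0,0,1]

```text
clock: 8.68
eef_pos: [544.7, -288.5, 81.5]
eef_rot: [-3.124, -0.0, 0.106]
wrist_force: [-0.1, -0.3, -8.1]
finger_gap: 15.7
finger_force: 45.0
```

```bash
python3 -c "
from ctl import *
step([[.3,.03,0,0,0,0],[.2,.02,0,0,0,0],[.1,.01,0,0,0,0],[.1,.01,0,0,0,0],[0]*6,[0]*6])"
```

```text
t=8.68 z=0.11174356347787111 area=613.5 res=[0.   0.04] pred=[ 1.0000e-03 -4.0000e-03 -3.6000e-01  1.9866e+01] est=[ 0.109  0.17  -0.11  18.86 ] b_meas=0.0175 b_mod=0.0182 psi=0.1063 tcp=[ 544.7 -288.5   81.5]
db deg [-3.52, -1.38, -0.08, 0.6, 0.87, 0.88, 0.76, 0.58, 0.4, 0.25]
phi [0.14, 0.139, 0.122, 0.098, 0.072, 0.049, 0.03, 0.016, 0.007, 0.001, -0.002, -0.003, -0.003, -0.002, -0.001, -0.001]
b [-0.044, -0.068, -0.069, -0.059, -0.044, -0.028, -0.015, -0.005, 0.002, 0.007, 0.009, 0.009, 0.009, 0.008, 0.007, 0.006]
```

```bash
cat > mhe.py <<'E'
import ctl
from ctl import *
q0=np.array([24.87,20,2.05,2.535,0,0.]);sg=np.array([2.5,2.5,.5,.4,.3,.015])  # G/I,k/I,c/I,ml/I,d,zoff
def setq(q):ctl.GI,ctl.CI,ctl.ML=q[0],q[2],q[3];ctl.W=90.
def fit(hist,verb=True):
    n=len(hist)
    def res(v):
        q=v[:6];X=v[6:].reshape(n,2);setq(q);r=[(q-q0)/sg];x=np.array([.3,0.]);b=0.;bd=0.
        for i,(us,z,bm) in enumerate(hist):
            x1,f,_=sim(np.r_[x,q[4],q[1]],[b,b,bd,0,0,0],[(T,u*D,y/1e3) for T,u,y in us])
            r.append((X[i]-x1[:2])/[.003,.015]);r.append([(z-q[5]-X[i,0])/.003]);x=X[i];b=bm;bd=f[2]
        return np.concatenate(r)
    v0=np.r_[q0,np.c_[[h[1] for h in hist],np.zeros(n)].ravel()]
    s=least_squares(res,v0,x_scale=np.r_[sg,np.tile([.01,.05],n)])
    q=s.x[:6];X=s.x[6:].reshape(n,2);C=np.linalg.inv(s.jac.T@s.jac);sd=np.sqrt(np.diag(C))
    if verb:print('cost',round(s.cost,1),'q',q.round(3),'sd',sd[:6].round(3),'| x',X[-1].round(4),'sd',sd[-2:].round(4))
    r=s.fun[6:].reshape(n,3)
    if verb:print('resid',r[-6:].round(1).tolist())
    return q,X[-1]
E
python3 - <<'E'
import json
h=[[[[.05,0,0],[.125,-4.32,0],[.125,.81,0],[.125,1.1,0]],.062,-.0393],[[[.1,0,0]],.018,-.041],[[[.05,0,0]],-.0044,-.0411],
[[[.05,0,0],[.125,4.32,0],[.125,1.91,0],[.125,.3,0]],-.1196,.0717],
[[[.05,0,0],[.125,-.5,0],[.125,-.9,0],[.125,-.9,0],[.125,-.8,0]],-.1398,.0164],
[[[.05,0,0]],-.1418,.0159],
[[[.05,0,0],[.125,3.8,0],[.125,1.5,0],[.125,0,0]],-.1201,.110],
[[[.05,0,0],[.125,-2.2,0],[.125,-1.6,0],[.125,-1,0],[.125,-.5,0]],.0172,.0167],
[[[.05,0,0],[.125,-.7,0],[.125,-.2,0],[.125,0,0],[.125,.2,0]],.0213,.0055],
[[[.05,0,0],[.125,.3,0],[.125,.2,0],[.125,.1,0],[.125,.1,0],[.25,0,0]],.1117,.0175]]
json.dump(h,open('hist.json','w'))
E
time python3 -c "
from mhe import *
h=json.load(open('hist.json'))
import mhe
fit(h);
mhe.sg=np.array([6,6,2,1,.5,.03]);fit(h)"
```

```text
cost 23.2 q [ 2.4480e+01  1.9122e+01  2.1870e+00  2.3980e+00 -3.5600e-01 -2.4000e-02] sd [1.791 1.339 0.109 0.381 0.045 0.004] | x [0.1344 0.1864] sd [0.0053 0.0199]
resid [[-1.2, 1.5, -1.6], [0.4, 1.5, -1.0], [0.9, 0.1, 0.6], [0.8, -2.0, 2.6], [-1.6, 1.7, -2.9], [0.6, 0.0, 0.6]]
cost 21.2 q [25.109 19.626  2.201  1.643 -0.399 -0.029] sd [3.398 2.551 0.172 0.834 0.089 0.006] | x [0.1395 0.1873] sd [0.0065 0.0217]
resid [[-1.1, 1.4, -1.5], [0.4, 1.4, -0.8], [0.8, 0.2, 0.4], [0.8, -2.0, 2.7], [-1.6, 1.7, -2.9], [0.6, 0.0, 0.6]]
real	0m1.708s
user	0m2.266s
sys	0m0.064s
```

```bash
cat >> mhe.py <<'E'
def plan(q,x,b,bd,py=[],pw=[],n=16,phit=0.,wv=3.,hold=.05):
    setq(q);py=list(py)+[0]*(n-len(py));pw=list(pw)+[0]*(n-len(pw))
    x,f,_=sim(np.r_[x,q[4],q[1]],[b,b,bd,0,0,0],[(hold,0,0)])
    mk=lambda v:[(.125,u,yy/1e3+.16*ww*D) for u,yy,ww in zip(v,py,pw)]
    def cost(v):
        o=sim(x,f,mk(v))[2];return np.r_[o[:,0]-phit,.15*o[:,1],wv*v,5*(o[-1]-[phit,0])]
    v=least_squares(cost,np.zeros(n),bounds=(-.12,.12)).x;o=sim(x,f,mk(v))[2]
    print('x0',x[:2].round(3),'db',(v[:10]/D).round(2).tolist());print('phi',o[:12,0].round(3).tolist());print('b',(f[0]+np.cumsum(v)).round(3).tolist())
BIAS=np.array([-.9,0.])
def cyc(rows,py=[],pw=[],phit=0.,wv=3.,pre=None,skip=False):
    """log executed rows, look, fit, plan"""
    h=json.load(open('hist.json'));s=manip.read_state();psi=pre if pre is not None else np.arctan2(lampR(s)[1,0],lampR(s)[0,0])-sum(r[2] for r in rows)*D
    us=[[.05,0,0]]
    for r in rows:
        dp=r[2]*D;us.append([.125,r[0]*np.cos(psi)+r[1]*np.sin(psi),-np.sin(psi)*r[3]+np.cos(psi)*r[4]+160*dp]);psi+=dp
    q,x=fit(h,False);setq(q);b0=h[-1][2];xp,f,_=sim(np.r_[x,q[4],q[1]],[b0,b0,0,0,0,0],[(T,u*D,y/1e3) for T,u,y in us])
    z,psi,bm,a,rs=meas(s,manip.camera("top"),BIAS,xp[0]+q[5])
    print(f"t={s['clock']:.2f} z={z} zpred={xp[0]+q[5]:.4f} area={a} res={rs} b={bm:.4f}/{f[1]:.4f} psi={psi:.4f} tcp={s['eef_pos'].round(1)}")
    h.append([us,z,bm]);json.dump(h,open('hist.json','w'))
    q,x=fit(h);plan(q,x,bm,f[2],py,pw,phit=phit,wv=wv)
E
python3 -c "
from mhe import *
h=json.load(open('hist.json'))
a,b=h[7],h[8];h[7:9]=[[a[0]+b[0],b[1],b[2]]];json.dump(h,open('hist.json','w'))
q,x=fit(h);plan(q,x,.0175,0);plan(q,x,.0175,0,wv=2)"
```

```text
cost 11.6 q [22.143 16.956  1.945  2.242 -0.277 -0.027] sd [1.837 1.378 0.114 0.381 0.047 0.004] | x [0.1383 0.2095] sd [0.0054 0.0212]
resid [[0.2, -0.9, 1.1], [-0.9, 1.4, -1.4], [0.4, 1.4, -0.9], [1.1, -0.7, 1.7], [-0.3, 0.6, -0.8], [0.2, -0.0, 0.2]]
x0 [0.149 0.226] db [-2.38, -1.61, -1.26, -1.66, 0.83, 1.32, 1.37, 1.13, 1.12, 0.84]
phi [0.179, 0.199, 0.207, 0.201, 0.164, 0.125, 0.089, 0.057, 0.032, 0.014, 0.003, -0.003]
b [-0.024, -0.052, -0.074, -0.103, -0.089, -0.066, -0.042, -0.022, -0.002, 0.013, 0.022, 0.025, 0.026, 0.024, 0.019, 0.015]
x0 [0.149 0.226] db [-5.86, -1.53, 0.75, 1.66, 1.77, 1.48, 1.06, 0.65, 0.32, 0.1]
phi [0.177, 0.171, 0.144, 0.108, 0.073, 0.044, 0.023, 0.008, 0.0, -0.004, -0.005, -0.004]
b [-0.085, -0.112, -0.098, -0.069, -0.038, -0.013, 0.006, 0.017, 0.023, 0.025, 0.024, 0.022, 0.02, 0.018, 0.016, 0.015]
```

>>> servo_tool:
  rows:
    - [-5.5,-0.58,0,0,0,0,1]
    - [-1.5,-0.16,0,0,0,0,1]
    - [0.6,0.06,0,0,0,0,1]

```text
clock: 9.1
eef_pos: [544.8, -287.9, 81.6]
eef_rot: [3.049, 0.0, 0.107]
wrist_force: [-0.4, 0.6, -8.3]
finger_gap: 15.9
finger_force: 45.0
```

```bash
python3 -c "
from mhe import *
cyc([[-5.5,-.58,0,0,0,0],[-1.5,-.16,0,0,0,0],[.6,.06,0,0,0,0]],wv=2)"
```

```text
t=9.10 z=0.14092391608805885 zpred=0.1227 area=595.5 res=[-0.00214974 -0.03183345] b=-0.0931/-0.0963 psi=0.1070 tcp=[ 544.8 -287.9   81.6]
cost 12.4 q [21.81  16.522  1.884  2.3   -0.257 -0.028] sd [1.824 1.338 0.104 0.378 0.044 0.004] | x [ 0.168 -0.183] sd [0.0053 0.0249]
resid [[-0.9, 1.5, -1.4], [0.5, 1.5, -1.0], [1.3, -0.8, 1.9], [-0.2, 0.1, -0.3], [-0.1, 0.4, -0.5], [0.3, -0.0, 0.3]]
x0 [ 0.158 -0.202] db [0.69, 1.44, 1.5, 1.25, 0.88, 0.53, 0.26, 0.08, -0.03, -0.08]
phi [0.129, 0.095, 0.064, 0.038, 0.02, 0.007, 0.0, -0.003, -0.004, -0.004, -0.003, -0.002]
b [-0.081, -0.056, -0.03, -0.008, 0.007, 0.017, 0.021, 0.023, 0.022, 0.021, 0.019, 0.018, 0.017, 0.016, 0.015, 0.015]
```

>>> servo_tool:
  rows:
    - [0.6,0.06,0,0,0,0,1]
    - [1.4,0.15,0,0,0,0,1]
    - [1.5,0.16,0,0,0,0,1]

```text
clock: 9.52
eef_pos: [544.7, -288.7, 81.4]
eef_rot: [3.11, -0.0, 0.106]
wrist_force: [-0.0, 0.8, -7.8]
finger_gap: 15.6
finger_force: 45.0
```

```bash
python3 -c "
from mhe import *
cyc([[.6,.06,0,0,0,0],[1.4,.15,0,0,0,0],[1.5,.16,0,0,0,0]],wv=2)"
```

```text
t=9.53 z=0.04769358387164655 zpred=0.0309 area=652.5 res=[0.02224626 0.27666321] b=-0.0313/-0.0353 psi=0.1060 tcp=[ 544.7 -288.7   81.4]
cost 12.8 q [20.889 15.773  1.843  2.286 -0.237 -0.028] sd [1.535 1.07  0.094 0.377 0.039 0.004] | x [ 0.0756 -0.2116] sd [0.0053 0.0202]
resid [[0.4, 1.5, -1.0], [1.2, -0.7, 1.7], [-0.1, -0.1, -0.0], [-0.1, 0.3, -0.3], [0.1, 0.3, -0.2], [0.2, -0.0, 0.2]]
x0 [ 0.066 -0.189] db [1.1, 0.85, 0.57, 0.32, 0.13, 0.02, -0.05, -0.07, -0.07, -0.06]
phi [0.043, 0.024, 0.011, 0.003, -0.001, -0.003, -0.004, -0.003, -0.002, -0.001, -0.001, -0.0]
b [-0.012, 0.003, 0.013, 0.018, 0.021, 0.021, 0.02, 0.019, 0.018, 0.016, 0.016, 0.015, 0.015, 0.015, 0.015, 0.015]
```

>>> servo_tool:
  rows:
    - [1.1,0.12,0,0,0,0,1]
    - [0.8,0.08,0,0,0,0,1]
    - [0.6,0.06,0,0,0,0,1]
    - [0.3,0.03,0,0,0,0,1]

```text
clock: 10.07
eef_pos: [544.7, -288.5, 81.4]
eef_rot: [-3.125, -0.0, 0.106]
wrist_force: [-0.4, -0.4, -8.0]
finger_gap: 15.5
finger_force: 45.0
```

```bash
python3 -c "
from mhe import *
cyc([[1.1,.12,0,0,0,0],[.8,.08,0,0,0,0],[.6,.06,0,0,0,0],[.3,.03,0,0,0,0]],wv=2)"
```

```text
t=10.07 z=-0.024858237915521667 zpred=-0.0363 area=657.0 res=[0.00989516 0.10878533] b=0.0161/0.0171 psi=0.1062 tcp=[ 544.7 -288.5   81.4]
cost 12.8 q [20.863 15.752  1.844  2.291 -0.236 -0.028] sd [1.497 1.031 0.094 0.371 0.038 0.004] | x [ 0.0036 -0.0504] sd [0.0052 0.0175]
resid [[1.2, -0.7, 1.7], [-0.1, -0.1, -0.0], [-0.1, 0.3, -0.3], [0.1, 0.3, -0.2], [0.2, 0.0, 0.1], [0.0, -0.0, 0.0]]
x0 [ 0.001 -0.04 ] db [0.23, 0.06, -0.03, -0.07, -0.08, -0.07, -0.05, -0.04, -0.02, -0.01]
phi [-0.003, -0.005, -0.005, -0.004, -0.003, -0.002, -0.001, -0.0, -0.0, 0.0, 0.0, 0.0]
b [0.02, 0.021, 0.021, 0.019, 0.018, 0.017, 0.016, 0.015, 0.015, 0.015, 0.015, 0.015, 0.015, 0.015, 0.015, 0.015]
```

>>> servo_tool:
  rows:
    - [0.2,0.02,0,0,0,0,1]
    - [0.1,0.01,0,0,0,0,1]
    - [0,0,0,0,0,0,1]
    - [-0.1,-0.01,0,0,0,0,1]
    - [-0.1,-0.01,0,0,0,0,1]

```text
clock: 10.75
eef_pos: [544.7, -288.5, 81.5]
eef_rot: [-3.124, -0.0, 0.106]
wrist_force: [-0.1, -0.2, -8.5]
finger_gap: 15.7
finger_force: 45.0
```

```bash
python3 -c "
from mhe import *
cyc([[.2,.02,0,0,0,0],[.1,.01,0,0,0,0],[0]*6,[-.1,-.01,0,0,0,0],[-.1,-.01,0,0,0,0]],wv=2)"
```

```text
t=10.75 z=-0.03412097589840032 zpred=-0.0338 area=651.5 res=[0.02216491 0.24003607] b=0.0174/0.0181 psi=0.1063 tcp=[ 544.7 -288.5   81.5]
cost 12.8 q [20.877 15.763  1.842  2.281 -0.237 -0.028] sd [1.494 1.029 0.093 0.368 0.037 0.004] | x [-0.0056  0.0049] sd [0.0052 0.0169]
resid [[-0.1, -0.1, -0.1], [-0.1, 0.4, -0.3], [0.1, 0.3, -0.2], [0.2, 0.0, 0.1], [0.1, -0.1, 0.1], [-0.0, -0.0, -0.0]]
x0 [-0.005  0.003] db [0.05, -0.01, -0.04, -0.04, -0.04, -0.03, -0.02, -0.01, -0.0, 0.0]
phi [-0.005, -0.004, -0.003, -0.002, -0.001, -0.001, -0.0, -0.0, 0.0, 0.0, 0.0, 0.0]
b [0.018, 0.018, 0.017, 0.017, 0.016, 0.015, 0.015, 0.015, 0.015, 0.015, 0.015, 0.015, 0.015, 0.015, 0.015, 0.015]
```

Model and measurement now agree closely, so I can hold longer between looks.

>>> servo_tool:
  rows:
    - [0,0,0,0,0,0,1]
    - [0,0,0,0,0,0,1]
    - [0,0,0,0,0,0,1]
    - [-0.1,-0.01,0,0,0,0,1]
    - [0,0,0,0,0,0,1]
    - [0,0,0,0,0,0,1]
    - [0,0,0,0,0,0,1]
    - [0,0,0,0,0,0,1]

```text
clock: 11.8
eef_pos: [544.7, -288.5, 81.4]
eef_rot: [-3.126, -0.0, 0.106]
wrist_force: [0.2, 0.2, -7.7]
finger_gap: 15.4
finger_force: 45.0
```

```bash
python3 -c "
from mhe import *
cyc([[0]*6,[0]*6,[0]*6,[-.1,-.01,0,0,0,0],[0]*6,[0]*6,[0]*6,[0]*6],wv=2)"
```

```text
t=11.80 z=0.012169472241727942 zpred=-0.0300 area=656.5 res=[0.00819469 0.09553609] b=0.0158/0.0156 psi=0.1063 tcp=[ 544.7 -288.5   81.4]
cost 14.4 q [20.561 15.559  1.821  2.271 -0.223 -0.028] sd [1.481 1.022 0.092 0.368 0.036 0.004] | x [0.0398 0.0662] sd [0.0052 0.0167]
resid [[-0.1, 0.2, -0.2], [0.0, 0.1, -0.1], [0.1, -0.1, 0.2], [-0.0, -0.0, 0.1], [-0.4, 1.1, -1.1], [0.2, -0.0, 0.2]]
x0 [0.043 0.071] db [-1.83, -0.52, 0.19, 0.49, 0.54, 0.47, 0.35, 0.22, 0.12, 0.05]
phi [0.052, 0.052, 0.044, 0.034, 0.024, 0.015, 0.008, 0.003, 0.001, -0.001, -0.001, -0.001]
b [-0.016, -0.025, -0.022, -0.014, -0.004, 0.004, 0.01, 0.014, 0.016, 0.017, 0.017, 0.016, 0.016, 0.015, 0.014, 0.014]
```

>>> servo_tool:
  rows:
    - [-1.8,-0.19,0,0,0,0,1]
    - [-0.5,-0.05,0,0,0,0,1]
    - [0.2,0.02,0,0,0,0,1]
    - [0.5,0.05,0,0,0,0,1]
    - [0.5,0.05,0,0,0,0,1]

```text
clock: 12.48
eef_pos: [544.7, -288.6, 81.4]
eef_rot: [3.139, -0.0, 0.106]
wrist_force: [-0.2, 0.1, -8.5]
finger_gap: 15.5
finger_force: 45.0
```

```bash
python3 -c "
from mhe import *
cyc([[-1.8,-.19,0,0,0,0],[-.5,-.05,0,0,0,0],[.2,.02,0,0,0,0],[.5,.05,0,0,0,0],[.5,.05,0,0,0,0]],wv=2)"
```

```text
t=12.47 z=-0.0019124444627787922 zpred=-0.0027 area=648.0 res=[0.01206973 0.13771753] b=-0.0028/-0.0048 psi=0.1061 tcp=[ 544.7 -288.6   81.4]
cost 14.4 q [20.547 15.549  1.819  2.271 -0.222 -0.028] sd [1.463 1.008 0.089 0.368 0.035 0.004] | x [ 0.0264 -0.0701] sd [0.0051 0.017 ]
resid [[0.0, 0.1, -0.1], [0.1, -0.1, 0.2], [-0.0, -0.0, 0.1], [-0.4, 1.1, -1.1], [0.2, 0.0, 0.2], [0.0, -0.0, 0.0]]
x0 [ 0.023 -0.064] db [0.4, 0.31, 0.21, 0.12, 0.05, 0.01, -0.02, -0.03, -0.03, -0.02]
phi [0.015, 0.009, 0.004, 0.001, -0.0, -0.001, -0.001, -0.001, -0.001, -0.001, -0.0, -0.0]
b [0.004, 0.01, 0.013, 0.015, 0.016, 0.016, 0.016, 0.016, 0.015, 0.015, 0.015, 0.014, 0.014, 0.014, 0.014, 0.014]
```

>>> servo_tool:
  rows:
    - [0.4,0.04,0,0,0,0,1]
    - [0.3,0.03,0,0,0,0,1]
    - [0.2,0.02,0,0,0,0,1]
    - [0.1,0.01,0,0,0,0,1]
    - [0.1,0.01,0,0,0,0,1]
    - [0,0,0,0,0,0,1]

```text
clock: 13.28
eef_pos: [544.7, -288.5, 81.4]
eef_rot: [-3.126, -0.0, 0.106]
wrist_force: [0.0, -0.4, -7.8]
finger_gap: 15.7
finger_force: 45.0
```

```bash
python3 -c "
from mhe import *
cyc([[.4,.04,0,0,0,0],[.3,.03,0,0,0,0],[.2,.02,0,0,0,0],[.1,.01,0,0,0,0],[.1,.01,0,0,0,0],[0]*6],wv=2)"
```

```text
t=13.28 z=-0.021688583800451976 zpred=-0.0352 area=658.0 res=[-0.00310715 -0.03431632] b=0.0158/0.0165 psi=0.1062 tcp=[ 544.7 -288.5   81.4]
cost 14.6 q [20.407 15.451  1.815  2.275 -0.218 -0.028] sd [1.437 0.989 0.089 0.368 0.034 0.004] | x [0.0063 0.0087] sd [0.0052 0.0166]
resid [[0.1, -0.2, 0.2], [-0.0, -0.1, 0.1], [-0.4, 1.1, -1.1], [0.2, 0.1, 0.2], [-0.1, 0.3, -0.3], [0.1, -0.0, 0.1]]
x0 [0.007 0.011] db [-0.33, -0.11, 0.02, 0.07, 0.08, 0.08, 0.06, 0.04, 0.02, 0.01]
phi [0.008, 0.008, 0.007, 0.006, 0.004, 0.003, 0.001, 0.001, 0.0, -0.0, -0.0, -0.0]
b [0.01, 0.008, 0.008, 0.01, 0.011, 0.012, 0.013, 0.014, 0.014, 0.015, 0.015, 0.014, 0.014, 0.014, 0.014, 0.014]
```

>>> servo_tool:
  rows:
    - [-0.3,-0.03,0,0,0,0,1]
    - [-0.1,-0.01,0,0,0,0,1]
    - [0,0,0,0,0,0,1]
    - [0.1,0.01,0,0,0,0,1]
    - [0.1,0.01,0,0,0,0,1]
    - [0.1,0.01,0,0,0,0,1]
    - [0,0,0,0,0,0,1]

```text
clock: 14.2
eef_pos: [544.7, -288.5, 81.4]
eef_rot: [-3.128, -0.0, 0.106]
wrist_force: [0.1, -0.4, -7.6]
finger_gap: 15.5
finger_force: 45.0
```

```bash
python3 - <<'E'
t=open('mhe.py').read()
t=t.replace("x=np.array([.3,0.]);b=0.;bd=0.","x=np.array([.3,0.]);b=0.;bd=0.;g=[0,0,0]").replace("[b,b,bd,0,0,0],[(T,u*D,y/1e3) for T,u,y in us])\n            r","[b,b,bd]+g,[(T,u*D,y/1e3) for T,u,y in us])\n            r")
t=t.replace("bd=f[2]\n","bd=f[2];g=[f[3]-f[4],0,f[5]]\n").replace("    q=s.x[:6]","    global LAST;setq(s.x[:6]);f=[0]*6;b=0.;x=np.array([.3,0.,0,20])\n    for us,z,bm in hist:\n        f=sim(x,[b,b,f[2],f[3]-f[4],0,f[5]],[(T,u*D,y/1e3) for T,u,y in us])[1];b=bm\n    LAST=f\n    q=s.x[:6]",1)
t=t.replace("[b,b,bd,0,0,0],[(hold,0,0)]","[b,b,LAST[2],LAST[3]-LAST[4],0,LAST[5]],[(hold,0,0)]").replace("[b0,b0,0,0,0,0]","[b0,b0,LAST[2],LAST[3]-LAST[4],0,LAST[5]]")
open('mhe.py','w').write(t)
E
python3 -c "
from mhe import *
cyc([[-.3,-.03,0,0,0,0],[-.1,-.01,0,0,0,0],[0]*6,[.1,.01,0,0,0,0],[.1,.01,0,0,0,0],[.1,.01,0,0,0,0],[0]*6],wv=2,py=[4,8,12,16]+[20]*12,pw=[-.4]*16)"
```

```text
t=14.20 z=-0.003377663931905138 zpred=-0.0230 area=675.0 res=[-0.00211076 -0.02401881] b=0.0140/0.0140 psi=0.1062 tcp=[ 544.7 -288.5   81.4]
cost 15.1 q [20.249 15.345  1.806  2.274 -0.212 -0.028] sd [1.428 0.983 0.088 0.368 0.033 0.004] | x [0.0244 0.0327] sd [0.0052 0.0165]
resid [[-0.1, -0.2, 0.2], [-0.4, 0.9, -1.0], [0.2, -0.0, 0.2], [-0.1, 0.4, -0.3], [-0.1, 0.7, -0.5], [0.2, -0.0, 0.2]]
x0 [0.026 0.036] db [-2.37, -0.95, -0.06, 0.44, 0.68, 0.71, 0.61, 0.47, 0.31, 0.18]
phi [0.035, 0.038, 0.035, 0.03, 0.027, 0.021, 0.014, 0.008, 0.004, 0.001, -0.001, -0.001]
b [-0.027, -0.044, -0.045, -0.037, -0.026, -0.013, -0.002, 0.006, 0.011, 0.014, 0.016, 0.016, 0.016, 0.015, 0.014, 0.013]
```

>>> servo_tool:
  rows:
    - [-2.4,-0.25,-0.4,-1.7,4,0,1]
    - [-1.0,-0.1,-0.4,-1.7,8,0,1]
    - [-0.1,-0.01,-0.4,-1.7,12,0,1]
    - [0.4,0.04,-0.4,-1.7,16,0,1]
    - [0.7,0.06,-0.4,-1.7,20,0,1]

```text
clock: 14.88
eef_pos: [536.1, -227.3, 81.5]
eef_rot: [3.115, -0.0, 0.071]
wrist_force: [-0.7, 0.5, -8.3]
finger_gap: 15.8
finger_force: 45.0
```

```bash
python3 -c "
from mhe import *
cyc([[-2.4,-.25,-.4,-1.7,4,0],[-1,-.1,-.4,-1.7,8,0],[-.1,-.01,-.4,-1.7,12,0],[.4,.04,-.4,-1.7,16,0],[.7,.06,-.4,-1.7,20,0]],wv=2,py=[20]*16,pw=[-.4]*16)"
```

```text
t=14.88 z=-0.025330411067201426 zpred=-0.0048 area=632.0 res=[0.02143652 0.38529457] b=-0.0271/-0.0298 psi=0.0707 tcp=[ 536.1 -227.3   81.5]
cost 15.5 q [20.739 15.693  1.821  2.023 -0.229 -0.03 ] sd [1.348 0.923 0.087 0.248 0.03  0.004] | x [ 0.0051 -0.0991] sd [0.0046 0.0218]
resid [[-0.4, 1.0, -1.0], [0.2, 0.1, 0.2], [-0.1, 0.4, -0.4], [-0.1, 0.6, -0.5], [0.3, -0.3, 0.5], [-0.1, -0.0, -0.1]]
x0 [-0.01  -0.381] db [2.48, 1.12, 0.29, -0.15, -0.33, -0.36, -0.31, -0.22, -0.14, -0.07]
phi [-0.029, -0.035, -0.034, -0.029, -0.022, -0.015, -0.009, -0.005, -0.002, -0.0, 0.0, 0.001]
b [0.016, 0.036, 0.041, 0.038, 0.032, 0.026, 0.021, 0.017, 0.015, 0.013, 0.013, 0.013, 0.013, 0.014, 0.015, 0.015]
```

>>> servo_tool:
  rows:
    - [2.4,0.17,-0.4,-1.7,20,0,1]
    - [1.1,0.07,-0.4,-1.7,20,0,1]
    - [0.3,0.02,-0.4,-1.7,20,0,1]
    - [-0.2,-0.01,-0.4,-1.7,20,0,1]
    - [-0.3,-0.01,-0.4,-1.7,20,0,1]

```text
clock: 15.55
eef_pos: [527.5, -127.0, 81.5]
eef_rot: [-3.112, -0.0, 0.036]
wrist_force: [1.1, 0.7, -7.8]
finger_gap: 15.5
finger_force: 45.0
```

```bash
python3 -c "
from mhe import *
cyc([[2.4,.17,-.4,-1.7,20,0],[1.1,.07,-.4,-1.7,20,0],[.3,.02,-.4,-1.7,20,0],[-.2,-.01,-.4,-1.7,20,0],[-.3,-.01,-.4,-1.7,20,0]],wv=2,py=[20]*10+[16,12,8,4,0,0],pw=[-.4]*16)"
```

```text
t=15.55 z=-0.05541844761615798 zpred=-0.0555 area=606.5 res=[0.00338556 0.131444  ] b=0.0291/0.0314 psi=0.0363 tcp=[ 527.5 -127.    81.5]
cost 15.5 q [20.737 15.692  1.821  2.023 -0.229 -0.03 ] sd [1.269 0.871 0.087 0.237 0.028 0.004] | x [-0.0254  0.0417] sd [0.0047 0.0169]
resid [[0.2, 0.1, 0.2], [-0.1, 0.4, -0.4], [-0.1, 0.6, -0.5], [0.3, -0.3, 0.5], [-0.1, 0.0, -0.1], [0.0, -0.0, 0.0]]
x0 [-0.034 -0.23 ] db [0.08, -0.17, -0.24, -0.22, -0.14, -0.05, 0.05, 0.15, 0.23, 0.28]
phi [-0.031, -0.023, -0.017, -0.011, -0.008, -0.005, -0.003, -0.001, 0.002, 0.007, 0.01, 0.01]
b [0.031, 0.028, 0.023, 0.019, 0.017, 0.016, 0.017, 0.02, 0.024, 0.028, 0.033, 0.036, 0.037, 0.035, 0.032, 0.029]
```

>>> servo_tool:
  rows:
    - [0.1,0,-0.4,-1.7,20,0,1]
    - [-0.2,0,-0.4,-1.7,20,0,1]
    - [-0.2,0,-0.4,-1.7,20,0,1]
    - [-0.2,0,-0.4,-1.7,20,0,1]
    - [-0.1,0,-0.4,-1.7,20,0,1]
    - [-0.1,0,-0.4,-1.7,20,0,1]

```text
clock: 16.35
eef_pos: [517.2, -7.2, 81.6]
eef_rot: [-3.124, -0.0, -0.006]
wrist_force: [0.2, -1.0, -7.3]
finger_gap: 15.8
finger_force: 45.0
```

```bash
python3 -c "
from mhe import *
cyc([[.1,0,-.4,-1.7,20,0],[-.2,0,-.4,-1.7,20,0],[-.2,0,-.4,-1.7,20,0],[-.2,0,-.4,-1.7,20,0],[-.1,0,-.4,-1.7,20,0],[-.1,0,-.4,-1.7,20,0]],wv=2,py=[20]*9+[16,12,8,4,0,0,0],pw=[-.4]*13)"
```

```text
t=16.35 z=-0.022145407485183163 zpred=-0.0329 area=599.5 res=[-0.00033939  0.01645587] b=0.0171/0.0171 psi=-0.0055 tcp=[517.2  -7.2  81.6]
cost 15.7 q [20.581 15.599  1.813  2.003 -0.225 -0.03 ] sd [1.247 0.86  0.086 0.235 0.027 0.004] | x [0.0075 0.0418] sd [0.0047 0.0167]
resid [[-0.1, 0.4, -0.3], [-0.1, 0.6, -0.5], [0.3, -0.4, 0.5], [-0.2, 0.1, -0.1], [-0.1, 0.4, -0.4], [0.1, -0.0, 0.1]]
x0 [-0.    -0.225] db [-0.5, -0.19, 0.01, 0.12, 0.19, 0.23, 0.26, 0.29, 0.3, 0.25]
phi [0.002, 0.005, 0.006, 0.004, 0.003, 0.001, 0.001, 0.002, 0.007, 0.009, 0.009, 0.008]
b [0.008, 0.005, 0.005, 0.007, 0.01, 0.015, 0.019, 0.024, 0.029, 0.034, 0.036, 0.036, 0.034, 0.029, 0.023, 0.02]
```

>>> servo_tool:
  rows:
    - [-0.5,0,-0.4,-1.7,20,0,1]
    - [-0.2,0,-0.4,-1.7,20,0,1]
    - [0,0,-0.4,-1.7,20,0,1]
    - [0.1,0,-0.4,-1.7,20,0,1]
    - [0.2,0,-0.4,-1.7,20,0,1]
    - [0.2,0,-0.4,-1.7,20,0,1]

```text
clock: 17.15
eef_pos: [506.9, 112.6, 81.6]
eef_rot: [-3.128, -0.0, -0.047]
wrist_force: [-0.3, 0.6, -7.3]
finger_gap: 16.0
finger_force: 45.0
```

```bash
python3 -c "
from mhe import *
cyc([[-.5,0,-.4,-1.7,20,0],[-.2,0,-.4,-1.7,20,0],[0,0,-.4,-1.7,20,0],[.1,0,-.4,-1.7,20,0],[.2,0,-.4,-1.7,20,0],[.2,0,-.4,-1.7,20,0]],wv=2,py=[20,20,18,16,13,10,7,4,0,0,0,0,0,0,0,0],pw=[-.4]*7)"
```

```text
t=17.15 z=0.0044920339393945624 zpred=-0.0300 area=596.5 res=[-0.02128378  0.32340046] b=0.0139/0.0131 psi=-0.0474 tcp=[506.9 112.6  81.6]
cost 18.0 q [20.099 15.286  1.771  1.877 -0.213 -0.03 ] sd [1.224 0.845 0.083 0.226 0.026 0.004] | x [0.0333 0.0381] sd [0.0048 0.0165]
resid [[-0.1, 0.4, -0.4], [0.2, -0.3, 0.4], [-0.1, 0.0, -0.1], [-0.2, 0.5, -0.4], [-0.3, 1.3, -1.2], [0.4, -0.0, 0.4]]
x0 [ 0.026 -0.203] db [-0.93, -0.1, 0.34, 0.5, 0.49, 0.37, 0.21, 0.06, -0.08, -0.16]
phi [0.03, 0.033, 0.03, 0.025, 0.019, 0.013, 0.007, 0.003, -0.002, -0.004, -0.004, -0.003]
b [-0.002, -0.004, 0.002, 0.011, 0.019, 0.026, 0.029, 0.03, 0.029, 0.026, 0.023, 0.02, 0.017, 0.015, 0.013, 0.013]
```

```bash
python3 - <<'E'
import json
t=open('mhe.py').read()
t=t.replace("2.535,0,0.]);sg","2.535,0,0.,0.]);sg").replace(".3,.015])",".3,.015,.06])").replace("v[:6]","v[:7]").replace("v[6:]","v[7:]").replace("s.x[:6]","s.x[:7]").replace("s.x[6:]","s.x[7:]").replace("s.fun[6:]","s.fun[7:]").replace("sd[:6]","sd[:7]")
t=t.replace("(us,z,bm) in enum","(us,z,bm,yy) in enum").replace("for us,z,bm in hist","for us,z,bm,yy in hist").replace("(z-q[5]-X","(z-q[5]-q[6]*(yy+.288)-X").replace("h.append([us,z,bm])","h.append([us,z,bm,s['eef_pos'][1]/1e3])").replace("xp[0]+q[5]","xp[0]+q[5]+q[6]*(s['eef_pos'][1]/1e3+.288)")
open('mhe.py','w').write(t)
h=json.load(open('hist.json'))
n=len(h);ys={n-1:.1126,n-2:-.0072,n-3:-.127,n-4:-.2273}
json.dump([r[:3]+[ys.get(i,-.2885)] for i,r in enumerate(h)],open('hist.json','w'))
E
python3 -c "
from mhe import *
import mhe
h=json.load(open('hist.json'))
q,x=fit(h);plan(q,x,h[-1][2],0,[20,20,18,16,13,10,7,4],[-.4]*7,wv=2)
mhe.sg[4]=.1;q,x=fit(h)
mhe.sg[6]=.15;q,x=fit(h)"
```

```text
cost 15.9 q [20.692 15.658  1.815  2.036 -0.227 -0.03  -0.051] sd [1.272 0.874 0.087 0.239 0.028 0.004 0.024] | x [0.0545 0.0687] sd [0.0111 0.0222]
resid [[-0.1, 0.6, -0.5], [0.2, -0.3, 0.4], [-0.1, -0.1, -0.0], [0.0, -0.1, 0.1], [-0.1, 0.3, -0.3], [0.1, -0.0, 0.1]]
x0 [ 0.048 -0.19 ] db [-1.79, -0.32, 0.46, 0.76, 0.76, 0.6, 0.38, 0.16, -0.03, -0.16]
phi [0.056, 0.058, 0.052, 0.042, 0.03, 0.02, 0.011, 0.005, -0.002, -0.005, -0.005, -0.004]
b [-0.017, -0.023, -0.015, -0.001, 0.012, 0.022, 0.029, 0.032, 0.031, 0.028, 0.025, 0.021, 0.018, 0.016, 0.014, 0.013]
cost 18.0 q [20.202 15.332  1.783  2.004 -0.212 -0.028 -0.049] sd [1.24  0.853 0.085 0.237 0.026 0.004 0.025] | x [0.0523 0.0671] sd [0.0112 0.0222]
resid [[-0.1, 0.6, -0.5], [0.3, -0.4, 0.5], [-0.1, -0.2, 0.0], [-0.0, -0.1, 0.1], [-0.1, 0.3, -0.3], [0.1, -0.0, 0.1]]
cost 17.7 q [20.238 15.353  1.788  2.025 -0.214 -0.028 -0.057] sd [1.243 0.854 0.085 0.239 0.026 0.004 0.027] | x [0.0556 0.0719] sd [0.0119 0.0229]
resid [[-0.1, 0.6, -0.5], [0.3, -0.4, 0.5], [-0.1, -0.2, 0.0], [0.0, -0.2, 0.2], [-0.1, 0.1, -0.2], [0.0, -0.0, 0.0]]
```

>>> servo_tool:
  rows:
    - [-1.4,0.06,-0.4,-1.7,20,0,1]
    - [-0.2,0,-0.4,-1.7,20,0,1]
    - [0.4,-0.02,-0.4,-1.7,18,0,1]
    - [0.6,-0.04,-0.4,-1.7,16,0,1]

```text
clock: 17.7
eef_pos: [500.2, 186.5, 81.5]
eef_rot: [-3.137, 0.0, -0.075]
wrist_force: [0.8, -0.7, -8.1]
finger_gap: 15.7
finger_force: 45.0
```

```bash
sed -i 's/.015,.06\])/.015,.03])/' mhe.py; python3 -c "
from mhe import *
cyc([[-1.4,.06,-.4,-1.7,20,0],[-.2,0,-.4,-1.7,20,0],[.4,-.02,-.4,-1.7,18,0],[.6,-.04,-.4,-1.7,16,0]],wv=2,py=[13,10,7,4],pw=[-.4]*3)"
```

```text
t=17.70 z=-0.028620333144390737 zpred=-0.0071 area=615.0 res=[ 0.00572812 -0.06380371] b=0.0041/0.0020 psi=-0.0754 tcp=[500.2 186.5  81.5]
cost 17.8 q [ 2.0577e+01  1.5604e+01  1.8060e+00  2.0130e+00 -2.2200e-01 -3.0000e-02
 -1.5000e-02] sd [1.252 0.861 0.086 0.234 0.027 0.004 0.016] | x [ 0.0095 -0.0927] sd [0.0092 0.0198]
resid [[0.3, -0.4, 0.5], [-0.1, 0.0, -0.1], [-0.1, 0.4, -0.3], [-0.2, 1.0, -0.9], [0.5, -0.7, 1.0], [-0.3, -0.0, -0.3]]
x0 [-0.003 -0.291] db [1.94, 0.84, 0.14, -0.26, -0.45, -0.5, -0.44, -0.34, -0.23, -0.14]
phi [-0.018, -0.024, -0.024, -0.021, -0.019, -0.016, -0.011, -0.006, -0.003, -0.001, 0.0, 0.001]
b [0.038, 0.053, 0.055, 0.051, 0.043, 0.034, 0.026, 0.02, 0.016, 0.014, 0.013, 0.013, 0.013, 0.013, 0.014, 0.015]
```

>>> servo_tool:
  rows:
    - [1.9,-0.15,-0.4,-1.7,13,0,1]
    - [0.8,-0.06,-0.4,-1.7,10,0,1]
    - [0.1,0,-0.4,-1.7,7,0,1]
    - [-0.3,0.03,0,0,4,0,1]

```text
clock: 18.25
eef_pos: [495.3, 219.7, 81.5]
eef_rot: [-3.095, 0.0, -0.096]
wrist_force: [0.6, -0.8, -8.2]
finger_gap: 15.7
finger_force: 45.0
```

```bash
python3 -c "
from mhe import *
cyc([[1.9,-.15,-.4,-1.7,13,0],[.8,-.06,-.4,-1.7,10,0],[.1,0,-.4,-1.7,7,0],[-.3,.03,0,0,4,0]],wv=2)"
```

```text
t=18.25 z=-0.0731951155538102 zpred=-0.0615 area=636.0 res=[-0.00947472  0.08924489] b=0.0468/0.0486 psi=-0.0963 tcp=[495.3 219.7  81.5]
cost 18.1 q [ 2.0615e+01  1.5628e+01  1.8030e+00  2.0680e+00 -2.2100e-01 -2.9000e-02
 -1.0000e-02] sd [1.247 0.858 0.085 0.224 0.027 0.004 0.014] | x [-0.0384  0.0118] sd [0.0085 0.019 ]
resid [[-0.2, -0.0, -0.1], [-0.2, 0.5, -0.4], [-0.2, 1.2, -1.1], [0.5, -0.6, 0.9], [-0.2, -0.3, 0.1], [-0.2, -0.0, -0.2]]
x0 [-0.04  -0.036] db [0.36, -0.24, -0.49, -0.52, -0.44, -0.32, -0.2, -0.11, -0.04, 0.0]
phi [-0.042, -0.037, -0.029, -0.02, -0.013, -0.007, -0.003, -0.0, 0.001, 0.001, 0.001, 0.001]
b [0.053, 0.049, 0.04, 0.031, 0.024, 0.018, 0.014, 0.013, 0.012, 0.012, 0.012, 0.013, 0.013, 0.014, 0.014, 0.014]
```

>>> servo_tool:
  rows:
    - [0.4,-0.04,0,0,0,-1,1]
    - [-0.2,0.02,0,0,0,-2,1]
    - [-0.5,0.05,0,0,0,-2,1]
    - [-0.5,0.05,0,0,0,-2,1]
    - [-0.4,0.04,0,0,0,-1,1]

```text
clock: 18.92
eef_pos: [495.4, 219.5, 73.3]
eef_rot: [-3.116, 0.001, -0.096]
wrist_force: [-0.5, 0.2, -7.0]
finger_gap: 15.5
finger_force: 45.0
```

```bash
python3 -c "
from mhe import *
cyc([[.4,-.04,0,0,0,0],[-.2,.02,0,0,0,0],[-.5,.05,0,0,0,0],[-.5,.05,0,0,0,0],[-.4,.04,0,0,0,0]],wv=2)
s=manip.read_state();im=manip.camera('top');cv2.imwrite('pics/t5.png',cv2.resize(im[100:250,170:330],None,fx=4,fy=4,interpolation=cv2.INTER_CUBIC)[:,:,::-1])
c=cam('top');L=lampR(s);a=-.097;E=np.array([[np.cos(a),-np.sin(a),0],[np.sin(a),np.cos(a),0],[0,0,1]])
lamp=s['eef_pos']+L@[0,0,-41.4];print('lamp in dock',E.T@(lamp-[559.5,214,0]),'pivot in dock',E.T@(s['eef_pos']+L@[160,0,48.6]-[559.5,214,0]))"
```

```text
t=18.93 z=-0.02353499367985536 zpred=-0.0438 area=643.5 res=[ 0.00936869 -0.08406808] b=0.0256/0.0267 psi=-0.0962 tcp=[495.4 219.5  73.3]
cost 18.7 q [ 2.0958e+01  1.5877e+01  1.8200e+00  2.0820e+00 -2.2600e-01 -2.9000e-02
 -1.8000e-02] sd [1.228 0.842 0.085 0.225 0.027 0.004 0.012] | x [0.0145 0.1034] sd [0.0075 0.0184]
resid [[-0.1, 0.4, -0.3], [-0.2, 0.9, -0.9], [0.6, -0.9, 1.1], [-0.2, -0.5, 0.2], [-0.4, 0.6, -0.8], [0.2, -0.0, 0.2]]
x0 [0.02  0.102] db [-1.71, -0.6, 0.03, 0.33, 0.41, 0.37, 0.29, 0.19, 0.11, 0.05]
phi [0.032, 0.036, 0.033, 0.026, 0.019, 0.012, 0.007, 0.003, 0.001, -0.0, -0.001, -0.001]
b [-0.004, -0.015, -0.014, -0.009, -0.002, 0.005, 0.01, 0.013, 0.015, 0.016, 0.016, 0.016, 0.015, 0.015, 0.014, 0.014]
lamp in dock [-64.43961992   0.39441875  31.81612272] pivot in dock [ 95.62310707  -1.72545966 121.67951652]
```

View pics/t5.png

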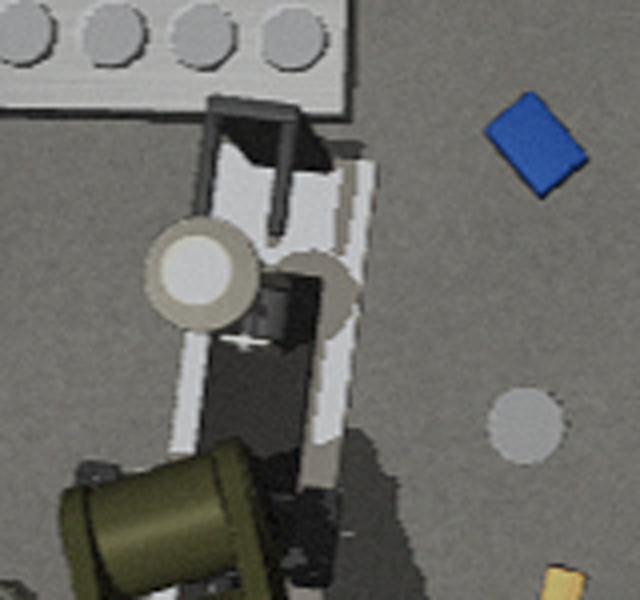

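The top crop shows the head at (202,274), and the tine tips at about (204,212) and (278,233). I'll check how the tines line up with the neck.

```bash
python3 -c "
from mhe import *
c=cam('top');a=-.097;E=np.array([[np.cos(a),-np.sin(a),0],[np.sin(a),np.cos(a),0],[0,0,1]])
for u,v in((204,214),(278,235),(215,100),(290,112)):
    print((E.T@(topl(c,((u+.5)/4-.5+170,(v+.5)/4-.5+100),208)-[559.5,214,0])).round(1))
for u,v in((202,274),):print('head',(E.T@(topl(c,((u+.5)/4-.5+170,(v+.5)/4-.5+100),302)-[559.5,214,0])).round(1))
h=json.load(open('hist.json'));q,x=fit(h,False);plan(q,x,h[-1][2],0,wv=2,hold=.1)
"
```

```text
[146.3  23.3 208. ]
[137.9 -28.2 208. ]
[224.8  25.6 208. ]
[222.5 -26.  208. ]
head [ 95.7   1.2 302. ]
x0 [0.025 0.107] db [-1.9, -0.65, 0.05, 0.38, 0.47, 0.42, 0.32, 0.21, 0.12, 0.05]
phi [0.038, 0.041, 0.037, 0.03, 0.021, 0.014, 0.008, 0.004, 0.001, -0.0, -0.001, -0.001]
b [-0.008, -0.019, -0.018, -0.012, -0.003, 0.004, 0.01, 0.013, 0.015, 0.016, 0.016, 0.016, 0.016, 0.015, 0.014, 0.014]
```

>>> servo_tool:
  rows:
    - [-1.9,0.18,0,3,-0.3,0,1]
    - [-0.7,0.07,0,6,-0.6,0,1]
    - [0.1,0,0,6,-0.6,0,1]
    - [0.4,-0.04,0,6,-0.6,0,1]
    - [0.5,-0.05,0,4,-0.4,0,1]

```text
clock: 19.65
eef_pos: [520.9, 216.8, 73.4]
eef_rot: [3.14, 0.001, -0.097]
wrist_force: [-0.5, 0.6, -6.3]
finger_gap: 15.6
finger_force: 45.0
```

```bash
sed -i "s/,pre=None,skip=False)/,pre=None,h0=.05)/; s/us=\[\[.05,0,0\]\]/us=[[h0,0,0]]/" mhe.py; python3 -c "
from mhe import *
cyc([[-1.9,.18,0,3,-.3,0],[-.7,.07,0,6,-.6,0],[.1,0,0,6,-.6,0],[.4,-.04,0,6,-.6,0],[.5,-.05,0,4,-.4,0]],wv=2,h0=.1)"
```

```text
t=19.65 z=-0.012758404356346769 zpred=-0.0181 area=618.0 res=[ 0.00387538 -0.0343337 ] b=-0.0012/-0.0037 psi=-0.0966 tcp=[520.9 216.8  73.4]
cost 18.8 q [ 2.0984e+01  1.5892e+01  1.8190e+00  2.1030e+00 -2.2600e-01 -2.9000e-02
 -2.0000e-02] sd [1.226 0.841 0.085 0.214 0.027 0.004 0.01 ] | x [ 0.0266 -0.0565] sd [0.0067 0.0178]
resid [[-0.2, 0.9, -0.8], [0.6, -0.9, 1.2], [-0.2, -0.5, 0.2], [-0.4, 0.5, -0.8], [0.1, 0.1, 0.0], [0.0, -0.0, 0.0]]
x0 [ 0.024 -0.05 ] db [0.22, 0.24, 0.21, 0.15, 0.09, 0.04, 0.01, -0.01, -0.01, -0.02]
phi [0.018, 0.012, 0.007, 0.004, 0.001, 0.0, -0.001, -0.001, -0.001, -0.001, -0.0, -0.0]
b [0.003, 0.007, 0.01, 0.013, 0.015, 0.015, 0.016, 0.015, 0.015, 0.015, 0.015, 0.014, 0.014, 0.014, 0.014, 0.014]
```

>>> servo_tool:
  rows:
    - [0.2,-0.02,0,4,-0.4,0,1]
    - [0.2,-0.02,0,7,-0.7,0,1]
    - [0.2,-0.02,0,7,-0.7,0,1]
    - [0.2,-0.02,0,7,-0.7,0,1]
    - [0.1,-0.01,0,7,-0.7,0,1]
    - [0,0,0,4.5,-0.4,0,1]
    - [0,0,0,2,-0.2,0,1]

```text
clock: 20.58
eef_pos: [559.1, 213.2, 73.4]
eef_rot: [-3.128, 0.001, -0.096]
wrist_force: [-0.9, -0.1, -7.9]
finger_gap: 15.7
finger_force: 45.0
```

```bash
python3 -c "
from mhe import *
cyc([[.2,-.02,0,4,-.4,0],[.2,-.02,0,7,-.7,0],[.2,-.02,0,7,-.7,0],[.2,-.02,0,7,-.7,0],[.1,-.01,0,7,-.7,0],[0,0,0,4.5,-.4,0],[0,0,0,2,-.2,0]],wv=2)
s=manip.read_state();L=lampR(s);a=-.097;E=np.array([[np.cos(a),-np.sin(a),0],[np.sin(a),np.cos(a),0],[0,0,1]])
print(s['wrist_force'],'lamp in dock',E.T@(s['eef_pos']+L@[0,0,-41.4]-[559.5,214,0]))"
```

```text
t=20.57 z=-0.04498259671810291 zpred=-0.0434 area=603.5 res=[ 0.02931204 -0.27282473] b=0.0138/0.0146 psi=-0.0963 tcp=[559.1 213.2  73.4]
cost 18.8 q [ 2.0985e+01  1.5893e+01  1.8180e+00  2.0980e+00 -2.2600e-01 -2.9000e-02
 -2.0000e-02] sd [1.226 0.841 0.084 0.202 0.027 0.004 0.008] | x [-0.0057 -0.0148] sd [0.006  0.0173]
resid [[0.6, -0.9, 1.2], [-0.2, -0.5, 0.2], [-0.4, 0.5, -0.8], [0.1, 0.2, 0.0], [0.1, -0.0, 0.1], [-0.0, -0.0, -0.0]]
x0 [-0.006 -0.015] db [0.32, 0.09, -0.03, -0.08, -0.09, -0.08, -0.06, -0.04, -0.02, -0.01]
phi [-0.008, -0.008, -0.007, -0.006, -0.004, -0.002, -0.001, -0.001, -0.0, 0.0, 0.0, 0.0]
b [0.019, 0.021, 0.02, 0.019, 0.017, 0.016, 0.015, 0.014, 0.014, 0.014, 0.014, 0.014, 0.014, 0.014, 0.014, 0.014]
[-0.27346059  0.29975244 -7.19748444] lamp in dock [-0.25461673 -0.2860516  31.97724237]
```

>>> servo_tool:
  rows:
    - [0.2,0,0,0,0,-3,1]
    - [0,0,0,0,0,-4,1]
    - [-0.2,0.02,0,0,0,-4,1]
    - [-0.2,0.02,0,0,0,-4,1]
    - [-0.3,0.03,0,0,0,-4,1]
    - [-0.3,0.03,0,0,0,-2,1]
    - [0,0,0,0,0,-1,1]
    - [0,0,0,0,0,-0.5,1]

```text
clock: 21.62
eef_pos: [558.9, 213.2, 50.9]
eef_rot: [3.141, 0.001, -0.096]
wrist_force: [-0.2, -0.4, -8.5]
finger_gap: 16.0
finger_force: 45.0
```

```bash
python3 -c "
from mhe import *
s=manip.read_state();L=lampR(s);print(s['eef_pos'],s['wrist_force'],L[2].round(4))"
```

```text
[558.93163095 213.19567982  50.93274045] [-0.15470107 -0.44664792 -8.53797136] [-9.e-04 -1.e-04  1.e+00]
```

>>> servo_tool:
  rows:
    - [0,0,0,0,0,-0.5,1]
    - [0,0,0,0,0,-0.5,1]
    - [0,0,0,0,0,-0.4,1]
    - [0,0,0,0,0,-0.3,1]
    - [0,0,0,0,0,0,1]

```text
clock: 22.25
eef_pos: [558.9, 213.2, 49.4]
eef_rot: [3.141, 0.001, -0.096]
wrist_force: [-2.5, -1.6, -3.7]
finger_gap: 16.0
finger_force: 45.0
```

>>> servo_tool:
  rows:
    - [0,0,0,0,0,-0.3,1]
    - [0,0,0,0,0,-0.2,1]
    - [0,0,0,0,0,0,1]
    - [0,0,0,0,0,0,1]

```text
clock: 22.75
eef_pos: [559.0, 213.2, 49.4]
eef_rot: [3.141, 0.001, -0.096]
wrist_force: [-5.0, -2.9, 2.7]
finger_gap: 15.4
finger_force: 45.0
```

```bash
python3 -c "
from mhe import *
im=manip.camera('top');s=manip.camera('scene')
cv2.imwrite('pics/end1.png',np.hstack([cv2.resize(im[100:250,180:310],None,fx=3,fy=3),cv2.resize(s[180:330,310:440],None,fx=3,fy=3)])[:,:,::-1])"
```

```text
(no output)
```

View pics/end1.png

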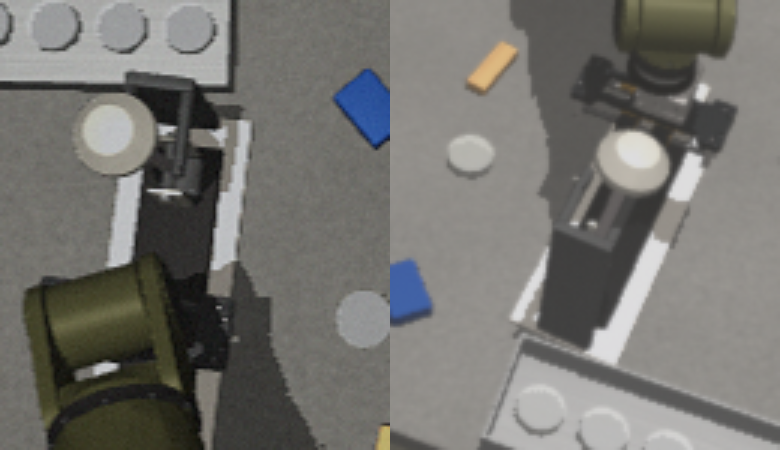

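The foot is on the plate. The pillar stands between the tines, with its head at (116,133) in the left half, leaning on the left tine. I'll open the gripper and retreat straight up.

>>> servo_tool:
  rows:
    - [0,0,0,0,0,0,0.8]
    - [0,0,0,0,0,0,0.6]
    - [0,0,0,0,0,0,0.3]
    - [0,0,0,0,0,0,0]
    - [0,0,0,0,0,0,0]
    - [0,0,0,0,0,0,0]
    - [0,0,0,0,0,0,0]
    - [0,0,0,0,0,0,0]

```text
clock: 23.85
eef_pos: [558.9, 213.2, 48.7]
eef_rot: [3.141, 0.001, -0.096]
wrist_force: [0.9, 0.5, -0.4]
finger_gap: 85.9
finger_force: 0.0
```

>>> servo_tool:
  rows:
    - [0,0,0,0,0,8,0]
    - [0,0,0,0,0,12,0]
    - [0,0,0,-4,0,20,0]
    - [0,0,0,-10,0,20,0]
    - [0,0,0,-10,0,20,0]
    - [0,0,0,-15,0,20,0]
    - [0,0,0,-15,0,20,0]
    - [0,0,0,-15,0,15,0]
    - [0,0,0,-15,0,15,0]
    - [0,0,0,-15,0,0,0]
    - [0,0,0,-10,0,0,0]
    - [0,0,0,0,0,0,0]
    - [0,0,0,0,0,0,0]

```text
clock: 25.48
eef_pos: [450.1, 213.2, 198.5]
eef_rot: [3.141, 0.001, -0.096]
wrist_force: [-0.9, -0.1, 0.4]
finger_gap: 93.8
finger_force: 0.0
```

```bash
python3 -c "
from mhe import *
im=manip.camera('top');w=manip.camera('scene')
cv2.imwrite('pics/end2.png',np.hstack([cv2.resize(im[100:280,180:310],None,fx=3,fy=3),cv2.resize(w[150:330,310:440],None,fx=3,fy=3)])[:,:,::-1])"
```

```text
(no output)
```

View pics/end2.png

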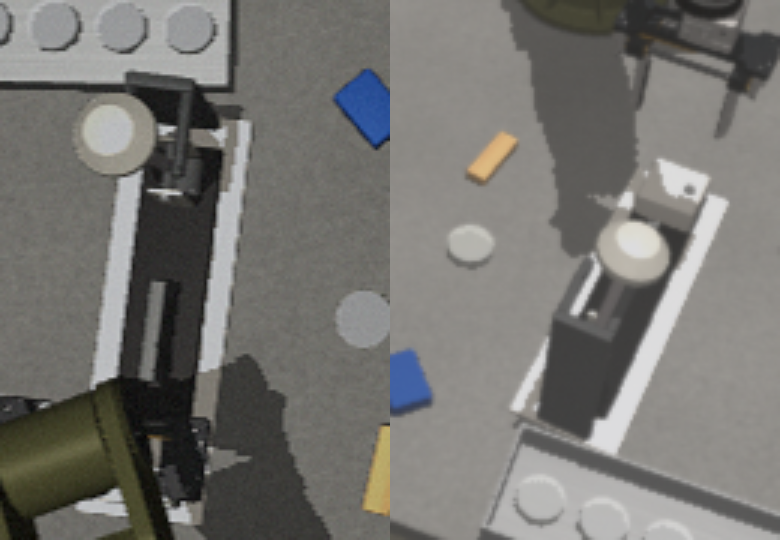

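The lamp sits centred and flat on the plate with its handle from (160,282) to (150,380). The pillar rests in the fork and the gripper is clear, so I'll hand the job in.

```bash
python3 -c "
from cell import manip
print(manip.sign_off())"
```

```text
the job is handed in; nothing more can be done
None
```

The lamp is parked flat on the dock plate, within about 1 mm of centre by the arm's pose. Its pillar is between the tines, leaning lightly on the left one, the gripper is clear, and I handed the job in at about 25.6 s; the sign-off returned no verdict.

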